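Dress the edge of a sample tile in the locking-plier jig

ROBOT

A 6-joint arm with a two-finger parallel gripper is mounted at the origin on the work surface. World frame = base frame: x ahead of the robot, y to its left, z up, the work surface at z = 0. Lengths are in m, angles in rad, forces in N, time in s.
With the tool pointing down it reaches from about 0.25 to 0.775 m from the base axis. Payload 4 kg.
Tool frame: the origin (TCP) lies where the fingers leave the gripper's body, on its centre line; the fingertips stand 97 mm ahead of it and the grasp point (between the pads) lies 78 mm ahead of it; z points along the fingers, y is the line along which they close (so a half turn about z gives the same grasp; the last joint's range is limited). The gripper opens to 94 mm and grips with 3 to 60 N. Pads are 16 mm wide; open, the fingers measure 119 mm over their backs; the gripper's body (75 mm by 177 mm) begins 78 mm behind the grasp point.
Start: joints at [1.088, 0.087, 1.371, -0, 1.684, -0.103], TCP at [0.204, 0.511, 0.303] pointing down, gripper open.
Joint ranges: [-3.1, 3.1], [-0.76, 2.03], [0.27, 2.55], [-1.08, 4.22], [0.17, 2.65], [-2.57, 2.57]. Speed limits (rad/s): [2.79, 2.79, 3.14, 3.14, 3.14, 3.14].

INTERFACE

Orientations are given as [roll, pitch, yaw] about the fixed x, y, z axes, in that order (R = Rz(yaw) Ry(pitch) Rx(roll)).
In Python, from bench import robot, eyes gives the robot as it stands. The module is installed in compiled form; this text tells all that it offers.
- The arm moves only by the tool carry_out, never from a script. Its argument "deltas" is a list of rows, each an object of numbers: "dx", "dy", "dz": the shift along the tool's x, y, z each as a share of 0.02 m, from -1 to 1; "wx", "wy", "wz": the turn, a rotation vector about the tool's x, y, z each as a share of 0.12 rad, from -1 to 1; "gripper": the closure in counts, from 0 (fully open) to 255 (shut). In form: [{"dx": .., "dy": .., "dz": .., "wx": .., "wy": .., "wz": .., "gripper": ..}, ...]. A call has 1 to 20 rows; each row shifts and turns the commanded pose from where the row before left it, along the tool's axes as they then stand; what a row does not reach is not made up. A row lasts 1/12 s, in which the tool goes at most 41.7 mm and 7.16 degrees, less where a joint would pass 70% of its speed; a pose out of reach is approached as far as the arm can. A call with a number of a shift or a turn outside -1 to 1 is refused whole. A call with a gripper value outside its range is refused whole. The fingers move at their own pace and stop on an object; the grip force is fixed at half the most. Time passes only in rows, so rows that do not move let the fingers close. It gives the time, the measured TCP pose, the force, the opening and the grip force at its end, in the units of the state.
- robot.get_obs(): the state, without advancing time (a new reading comes with each control period).
- eyes.snapshot(name): name is "scene" or "top" or "wrist"; returns the picture (420x560x3 uint8, red, green, blue); there is no depth.
- eyes.get_calibration(name): a dict with "fovy" (degrees; the focal length in pixels is half the picture's height over the tangent of half this angle, whatever the lens; pixels are square), "cx", "cy" (the principal point, pixels), "R" (3x3) and "t" (3): a world point X has camera coordinates R X + t. Camera axes: x right, y down, z forward; pixel columns grow to the right and rows downward; lengths in m; the calibration is good to about 2 mm. A picture is of the moment at which its call begins: read the wrist's pose just before it. get_calibration takes no time and is no camera call; for the wrist camera it gives the pose at the moment of the call.
- robot.close_job(): hands the job in; it is judged then, once.
The state is a dict: "time": time; "joint_positions": joint angles; "qvel": joint speeds; "joint_torque": joint torques, N m; "tool_pos": TCP position; "ee_rot": TCP orientation; "wrist_force": force on the tool from outside, world axes, zero at the start; "wrist_torque": the same for the moment, N m; "width": finger opening in m; "finger_force": force on a finger pad.
Only numpy, scipy, OpenCV 4.12 (cv2) and the standard library are available. Lean on these libraries where they do the work, as an engineer would, in place of code of your own. Each camera call takes 0.05 s, during which the arm holds its last target. There are 200 camera calls.

TASK

Take the cream tile from the rack, stand it in the slot of the jig pushed up against the red end stop, and squeeze the pliers until they snap over centre and hold it by themselves. Run the rubbing block along the tile's whole top edge to the end of its travel and back to its parked end, then flick the yellow release lever to free the tile (do not pry the handles apart), and stand it back upright in the rack slot it came from. Finish with the pliers open and the rubbing block parked, and leave the other tiles, the tub, the mallet and the tape measure where they are.

Things in the scene. Friction and masses are not known exactly. Their poses are not given: they have to be found in the camera images.
- tile: The cream tile to dress: 100 mm long (its x), 12 mm thick (its y), 90 mm high (its z), about 0.25 kg; either way round is the same. Origin: centre of its underside. It starts standing in one of the rack's three slots.
- tile_grey: Grey tile of the same size standing in another rack slot (origin: centre of its underside); leave alone.
- tile_dark: Dark brown tile of the same size standing in another rack slot (origin: centre of its underside); leave alone.
- rack: Fixed grey display rack on the counter, 120 mm (x) by 180 mm (y). Origin: centre of its underside. Three slots run along its x at y = -60, 0 and +60 mm; each has its floor at z = 10 mm and lies between two outward-leaning bars 6 mm thick with tops at z = 30 mm: 18 mm wide at the floor, about 27 mm at the top.
- jig: Fixed dressing jig with bench-mounted locking pliers. Origin: underside of the base plate, under the plier pivots. Base plate x -40 to 180, y -45 to 50 mm, top at z = 12 mm. The handles point to -x, beyond the base plate over the bare counter, at z 30 to 44 mm; the slot for the tile runs along +x. An aluminium rail lies at y 16 to 28, top at z = 30 mm.
- tile_home (a point): Where the centre of the tile's underside comes when it is fully home in the jig: jig x = 70, y = 0, z = 12 mm. The tile stands on the base plate, length along jig x, between the back plate (fixed jaw: face at y = +6, x 20 to 125, top z = 52 mm) and a front lip (face at y = -17, x 75 to 125, top z = 27 mm). The red end stop's face is at x = 20, top z = 38 mm. The jaw presses it against the back plate.
- plier_jaw: Moving jaw of the pliers, 64 mm long, z 29 to 45 mm in the jig, coupled to the moving handle. Open, it leaves a 23 mm slot; it presses the tile against the back plate at jig x 38 to 54 mm. Origin: on its pivot at jig x = -5, y = -14, z = 37 mm.
- plier_handle (a joint): Angle of the blue-sleeved moving handle about its vertical hinge at jig x = 0, y = -2 mm: 0 = open (start; 0.34 rad off the jig's -x direction, on the -y side), growing as squeezed towards the fixed handle. Dead centre at 0.27: below it springs open, beyond it snaps shut and stays. About 0.345 locked on the tile, 0.38 shut empty. Squeezing takes up to 16 N at the handle points.
- moving_handle (a point): Point to squeeze on the moving handle, 85 mm from its hinge, on its centre line (handle 10 mm thick, 14 mm high, reaching 124 mm from the hinge).
- fixed_handle (a point): Point to squeeze on the bare steel fixed handle (jig x -108 to -5, y 14 to 26 mm): centre of its section at jig x = -85, y = 20, z = 37 mm. Over both handles at the squeeze points the width along jig y is about 66 mm open, 35 mm locked.
- release_lever (a joint): Angle of the yellow release lever, hinged (vertical axis) on the moving handle 62 mm from that handle's hinge: 0 at rest (light return spring), at most 0.5. Push its tab away from the fixed handle, towards jig -y: its nose bears on the fixed handle and at about 0.3 forces the locked pliers back over dead centre. Takes about 3 N; push on some 20 to 40 mm until the handle springs open.
- lever_tab (a point): Middle of the exposed part of the lever's upright tab: plate 18 mm (along the handle) by 5 mm, top at z = 75 mm, above the handles (tops at 44 mm). This point is at z = 65 mm, 110 mm from the handle's hinge; with the pliers locked at about jig x = -110, y = 4 mm.
- carriage (a joint): Travel (m) of the rubbing-block carriage along jig -x: 0 = parked clear of the tile, 0.125 = far end of the stroke over the stop end of the tile. It may start anywhere from 0 to 0.09, over the slot. Stays where it is left; slides with about 2 N.
- carriage_knob (a point): Centre of the black square knob on the carriage, 18 by 18 mm, z 123 to 151 mm, at jig x = 160 mm minus the travel, y = 0. Under it the carriage arm and terracotta block: 30 mm along x, y -8 to 30 mm, z 102 to 123 mm, with a column down to the rail at y 20 to 30 mm. The block just clears a 90 mm tile in the jig; parked, it is clear of the slot.
- grout_tub: Grout tub with blue lid, 70 mm across, 85 mm high, near the front between jig and rack (origin: centre of its underside); leave alone.
- mallet: Wooden mallet lying beyond the jig, handle along its x (origin on its underside); leave alone.
- tape: Steel tape measure, 72 by 68 by 36 mm, near the robot (origin: centre of its underside); leave alone.
There are look-alikes about, which are no part of the job. Leave any green or turquoise look-alike of the tile alone.

How it is judged:
By the outcome, as a careful person would: the job done as asked, in the order asked, and still so for the second after the job is handed in, with the robot touching nothing.
It also fails if it takes over 72 s, if anything falls off the work surface, if the arm or the gripper's body presses on something with over 40 N, if the wrist force passes 120 N, or if a joint passes its speed limit or range.

## Working session

There is one attempt and no reset: what is moved stays moved. The work goes in short steps, Python scripts to look and compute and a tool call to move; the robot and the scene stay as the last step left them, time stands still between calls to the robot, and variables do not carry over. Pictures are saved under pics/ and viewed, at most 10 in all, crops included, and the job is handed in when it is done.

Besides the shell and the picture viewer there is one more tool, called after ">>>" as a command line: name --argument value ..., lists and objects as JSON in quotes. carry_out: Moves the arm, as the interface text tells. Shift numbers are shares of 0.02 m and turn numbers shares of 0.12 rad, none past 1 either way. Its arguments: {"type":"object","properties":{"deltas":{"type":"array","items":{"type":"object","properties":{"dx":{"type":"number"},"dy":{"type":"number"},"dz":{"type":"number"},"wx":{"type":"number"},"wy":{"type":"number"},"wz":{"type":"number"},"gripper":{"type":"number"}}}}},"required":["deltas"]}

```bash
mkdir -p pics
python3 - <<'E'
from bench import robot, eyes
import cv2, numpy as np
o=robot.get_obs(); print({k:np.round(v,3) for k,v in o.items()})
for n in ("top","scene"):
    im=eyes.snapshot(n); cv2.imwrite(f"pics/{n}0.png",im[:,:,::-1])
    c=eyes.get_calibration(n); print(n,c)
E
```

```text
{'time': np.float64(0.0), 'joint_positions': array([ 1.088,  0.088,  1.372, -0.   ,  1.684, -0.103]), 'qvel': array([0.   , 0.002, 0.   , 0.001, 0.   , 0.   ]), 'joint_torque': array([-1.0000e-03, -3.4019e+01, -3.0242e+01,  7.2000e-02,  3.3000e-02,
       -0.0000e+00]), 'tool_pos': array([0.204, 0.51 , 0.302]), 'ee_rot': array([-3.139, -0.   ,  2.762]), 'wrist_force': array([ 0.022,  0.404, -0.201]), 'wrist_torque': array([-0.007, -0.016,  0.002]), 'finger_force': np.float64(0.0), 'width': np.float64(0.094)}
top {'fovy': 45.86017614003644, 'cx': 277.84131725397066, 'cy': 211.45773820974307, 'R': array([[-0.02069187, -0.99978539,  0.00100947],
       [-0.99014304,  0.02035239, -0.13857326],
       [ 0.13852297, -0.00386686, -0.99035167]]), 't': array([0.09294018, 0.56022567, 1.1127743 ])}
scene {'fovy': 46.626474919032916, 'cx': 284.3859372550619, 'cy': 202.7475251556351, 'R': array([[-0.61964998,  0.78487514, -0.0022175 ],
       [ 0.65317026,  0.51409979, -0.55594066],
       [-0.43520398, -0.34593702, -0.83121903]]), 't': array([ 0.30640608, -0.3351157 ,  1.62229362])}
```

View pics/top0.png

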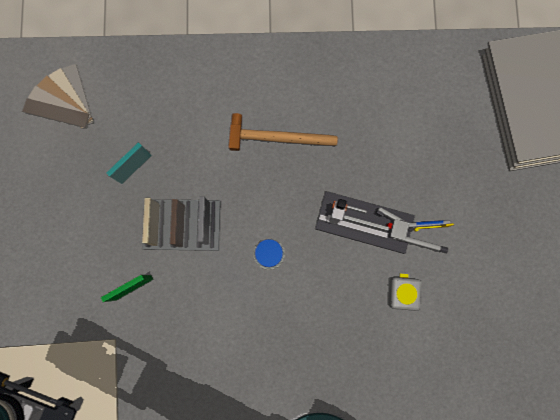

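View pics/scene0.png

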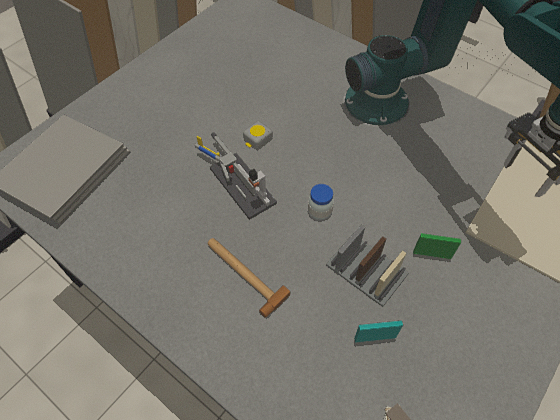

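The cream tile, at top (150,222) and scene (391,273), stands in the rack's left slot in the top view. Candidates I ruled out:
- Dark tile, top (177,222)
- Grey tile, top (204,220)
- Turquoise look-alike, top (129,163)
- Green look-alike, top (127,288)
- Beige fan sample, top (65,95)

Next I'll enlarge the rack and the jig.

Run:
```python
import cv2, numpy as np
im=cv2.imread("pics/top0.png")
a=cv2.resize(im[185:260,130:230],None,fx=5.5,fy=5.5,interpolation=cv2.INTER_CUBIC)[:, :550]
b=cv2.resize(im[180:265,310:460],None,fx=5.3,fy=5.3,interpolation=cv2.INTER_CUBIC)
cv2.imwrite("pics/rackc.png",a); cv2.imwrite("pics/jigc.png",b)
```

```text
(no output)
```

View pics/rackc.png

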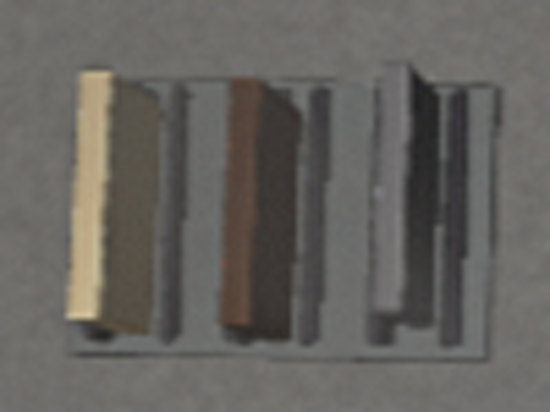

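View pics/jigc.png

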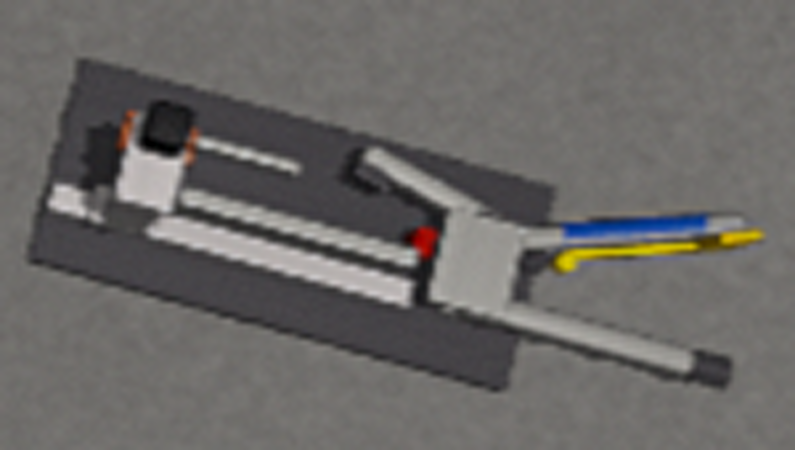

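The cream tile's top edge has crop corners (80,72), (113,72), (98,320) and (66,318). The jig plate corners are (80,58), (552,187), (503,390) and (28,262), with the knob top near (167,125). The carriage looks slightly off parked.

```bash
cat > h.py <<'E'
import numpy as np
from scipy.optimize import least_squares
from bench import robot, eyes
def ray(c,px,z):
    f=210/np.tan(np.radians(c['fovy'])/2); R=np.array(c['R']);t=np.array(c['t'])
    d=R.T@np.array([(px[0]-c['cx'])/f,(px[1]-c['cy'])/f,1]); o=-R.T@t
    return o+d*(z-o[2])/d[2]
def proj(c,X):
    f=210/np.tan(np.radians(c['fovy'])/2); p=np.array(c['R'])@X+np.array(c['t'])
    return np.array([c['cx']+f*p[0]/p[2],c['cy']+f*p[1]/p[2]])
def fit2(L,W):
    L=np.array(L,float);W=np.array(W,float)
    g=lambda p:(L@np.array([[np.cos(p[2]),np.sin(p[2])],[-np.sin(p[2]),np.cos(p[2])]])+p[:2]-W).ravel()
    return min((least_squares(g,[*W.mean(0),a]) for a in (0,1.57,3.14,-1.57)),key=lambda r:r.cost)
E
python3 - <<'E'
from h import *
c=eyes.get_calibration("top")
J=[ray(c,(310+u/5.3,180+v/5.3),.012)[:2] for u,v in ((80,58),(552,187),(503,390),(28,262))]
r=fit2([(.18,-.045),(-.04,-.045),(-.04,.05),(.18,.05)],J); print("jig",r.x,r.fun*1e3)
T=[ray(c,(130+u/5.5,185+v/5.5),.1)[:2] for u,v in ((80,72),(113,72),(98,320),(66,318))]
q=fit2([(.05,.006),(.05,-.006),(-.05,-.006),(-.05,.006)],T); print("tile",q.x,q.fun*1e3)
K=[ray(c,(130+u/5.5,185+v/5.5),.01)[:2] for u,v in ((497,85),(490,360),(72,355))]
k=fit2([(.06,-.09),(-.06,-.09),(-.06,.09)],K); print("rack",k.x,k.fun*1e3)
b=k.x;print("slot+60",b[:2]+.06*np.array([-np.sin(b[2]),np.cos(b[2])]))
kn=ray(c,(310+167/5.3,180+123/5.3),.151)[:2]; d=kn-r.x[:2];a=r.x[2]
print("knob jig",d@[np.cos(a),np.sin(a)],d@[-np.sin(a),np.cos(a)])
E
```

```text
jig [ 0.51845183 -0.19177123  1.28245523] [-0.16988973  0.62627535  0.23748183 -0.96692059 -0.67861603 -0.98708973
  0.61102393  1.32773497]
tile [ 0.5396308   0.37014906 -0.04237195] [ 0.58236441 -0.63967972  0.34533249  0.58671299 -0.19135036  0.36550346
 -0.73634653 -0.31253672]
rack [0.53887728 0.30912827 6.25131875] [ 0.58221335 -0.56413228 -0.24568597 -0.28872562 -0.33652739  0.8528579 ]
slot+60 [0.54078895 0.36909781]
knob jig 0.14606111900887445 -0.001136438901320251
```

```bash
cat >> h.py <<'E'
JIG=np.array([0.51845,-0.19177,1.28246])
def j2w(x,y,J=None):
    J=JIG if J is None else J
    c,s=np.cos(J[2]),np.sin(J[2]); return np.array([J[0]+c*x-s*y,J[1]+s*x+c*y])
def w2j(p,J=None):
    J=JIG if J is None else J
    d=np.array(p[:2])-J[:2];c,s=np.cos(J[2]),np.sin(J[2]); return np.array([c*d[0]+s*d[1],-s*d[0]+c*d[1]])
def rel(xy,z,yaw):
    "turn units (wz) first, then tool-frame shift units in the turned frame (tool down)"
    o=robot.get_obs(); p=np.array(o['tool_pos']); y=o['ee_rot'][2]
    dy=(yaw-y+np.pi)%(2*np.pi)-np.pi
    d=np.array(xy)-p[:2]; c,s=np.cos(yaw),np.sin(yaw)
    print("t",round(float(o['time']),2),"pos",p.round(4),"rot",np.round(o['ee_rot'],4),"w",round(float(o['width']),4),"F",np.round(o['wrist_force'],1))
    print("wz",round(-dy/.12,2),"dx",round((c*d[0]+s*d[1])/.02,2),"dy",round((s*d[0]-c*d[1])/.02,2),"dz",round((p[2]-z)/.02,2))
E
python3 -c "
from h import *
rel((.540,.3697),.25,3.104)"
```

```text
t 0.1 pos [0.2038 0.5105 0.3017] rot [-3.1397e+00 -2.0000e-04  2.7618e+00] w 0.0939 F [-0.   0.1  0.4]
wz -2.85 dx -17.07 dy -6.4 dz 2.58
```

>>> carry_out --deltas '[{"wz": -0.71,"gripper": 120},{"wz": -0.71,"gripper": 120},{"wz": -0.71,"gripper": 120},{"wz": -0.72,"gripper": 120},{"dx": -0.95,"dy": -0.36,"gripper": 120},{"dx": -0.95,"dy": -0.36,"gripper": 120},{"dx": -0.95,"dy": -0.36,"gripper": 120},{"dx": -0.95,"dy": -0.36,"gripper": 120},{"dx": -0.95,"dy": -0.36,"gripper": 120},{"dx": -0.95,"dy": -0.36,"gripper": 120},{"dx": -0.95,"dy": -0.36,"gripper": 120},{"dx": -0.95,"dy": -0.36,"gripper": 120},{"dx": -0.95,"dy": -0.36,"gripper": 120}]'

```text
invalid input
```

>>> carry_out --deltas '[{"dx": -0.95,"dy": -0.36,"dz": 0.3,"gripper": 120},{"dx": -0.95,"dy": -0.36,"dz": 0.3,"gripper": 120},{"dx": -0.95,"dy": -0.36,"dz": 0.3,"gripper": 120},{"dx": -0.95,"dy": -0.36,"dz": 0.3,"gripper": 120},{"dx": -0.95,"dy": -0.36,"dz": 0.3,"gripper": 120},{"dx": -0.95,"dy": -0.36,"dz": 0.3,"gripper": 120},{"dx": -0.95,"dy": -0.36,"dz": 0.3,"gripper": 120},{"dx": -0.95,"dy": -0.36,"dz": 0.3,"gripper": 120},{"dx": -0.9,"dy": -0.3,"dz": 0.2,"gripper": 120},{"gripper": 120},{"gripper": 120}]'

```text
invalid input
```

Run:
```python
from h import *; import cv2
rel((.540,.3697),.16,3.104)
c=eyes.get_calibration("wrist"); im=eyes.snapshot("wrist"); cv2.imwrite("pics/w1.png",im[:,:,::-1])
import pickle; pickle.dump(c,open("w1.pkl","wb"))
```

```text
t 0.1 pos [0.2038 0.5105 0.3017] rot [-3.1397e+00 -2.0000e-04  2.7618e+00] w 0.0939 F [-0.   0.1  0.4]
wz -2.85 dx -17.07 dy -6.4 dz 7.08
```

View pics/w1.png

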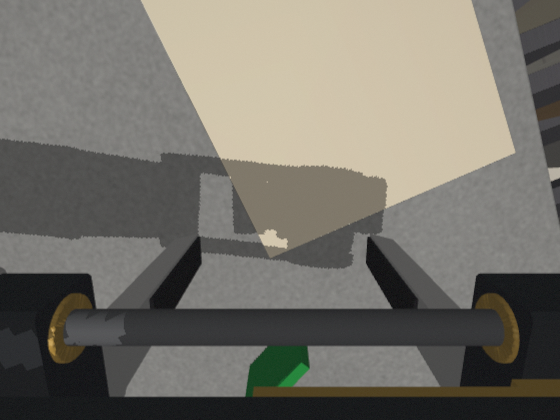

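The move was refused, so this picture only shows the start pose. I'll resend with every key filled in.

>>> carry_out --deltas '[{"dx": 0,"dy": 0,"dz": 0,"wx": 0,"wy": 0,"wz": -0.71,"gripper": 120},{"dx": 0,"dy": 0,"dz": 0,"wx": 0,"wy": 0,"wz": -0.71,"gripper": 120},{"dx": 0,"dy": 0,"dz": 0,"wx": 0,"wy": 0,"wz": -0.71,"gripper": 120},{"dx": 0,"dy": 0,"dz": 0,"wx": 0,"wy": 0,"wz": -0.72,"gripper": 120},{"dx": -0.95,"dy": -0.36,"dz": 0,"wx": 0,"wy": 0,"wz": 0,"gripper": 120},{"dx": -0.95,"dy": -0.36,"dz": 0,"wx": 0,"wy": 0,"wz": 0,"gripper": 120},{"dx": -0.95,"dy": -0.36,"dz": 0,"wx": 0,"wy": 0,"wz": 0,"gripper": 120},{"dx": -0.95,"dy": -0.36,"dz": 0,"wx": 0,"wy": 0,"wz": 0,"gripper": 120},{"dx": -0.95,"dy": -0.36,"dz": 0,"wx": 0,"wy": 0,"wz": 0,"gripper": 120},{"dx": -0.95,"dy": -0.36,"dz": 0,"wx": 0,"wy": 0,"wz": 0,"gripper": 120},{"dx": -0.95,"dy": -0.36,"dz": 0,"wx": 0,"wy": 0,"wz": 0,"gripper": 120},{"dx": -0.95,"dy": -0.36,"dz": 0,"wx": 0,"wy": 0,"wz": 0,"gripper": 120},{"dx": -0.95,"dy": -0.36,"dz": 0,"wx": 0,"wy": 0,"wz": 0,"gripper": 120}]'

```text
time: 1.23
tool_pos: [0.3731, 0.439, 0.3022]
ee_rot: [-3.141, -0.001, 3.104]
wrist_force: [0.5, 0.6, -0.9]
width: 0.0496
finger_force: 0.0
```

>>> carry_out --deltas '[{"dx": -0.95,"dy": -0.36,"dz": 0.3,"wx": 0,"wy": 0,"wz": 0,"gripper": 120},{"dx": -0.95,"dy": -0.36,"dz": 0.3,"wx": 0,"wy": 0,"wz": 0,"gripper": 120},{"dx": -0.95,"dy": -0.36,"dz": 0.3,"wx": 0,"wy": 0,"wz": 0,"gripper": 120},{"dx": -0.95,"dy": -0.36,"dz": 0.3,"wx": 0,"wy": 0,"wz": 0,"gripper": 120},{"dx": -0.95,"dy": -0.36,"dz": 0.3,"wx": 0,"wy": 0,"wz": 0,"gripper": 120},{"dx": -0.95,"dy": -0.36,"dz": 0.3,"wx": 0,"wy": 0,"wz": 0,"gripper": 120},{"dx": -0.95,"dy": -0.36,"dz": 0.3,"wx": 0,"wy": 0,"wz": 0,"gripper": 120},{"dx": -0.95,"dy": -0.36,"dz": 0.3,"wx": 0,"wy": 0,"wz": 0,"gripper": 120},{"dx": -0.9,"dy": -0.3,"dz": 0.2,"wx": 0,"wy": 0,"wz": 0,"gripper": 120},{"dx": 0,"dy": 0,"dz": 0,"wx": 0,"wy": 0,"wz": 0,"gripper": 120},{"dx": 0,"dy": 0,"dz": 0,"wx": 0,"wy": 0,"wz": 0,"gripper": 120}]'

```text
time: 2.15
tool_pos: [0.54, 0.3691, 0.2494]
ee_rot: [-3.141, -0.002, 3.102]
wrist_force: [0.6, 0.4, -0.1]
width: 0.0495
finger_force: 0.0
```

Run:
```python
from h import *; import cv2
rel((.540,.3697),.16,3.104)
c=eyes.get_calibration("wrist"); im=eyes.snapshot("wrist"); cv2.imwrite("pics/w2.png",im[:,:,::-1])
import pickle; pickle.dump(c,open("w2.pkl","wb"))
```

```text
t 2.15 pos [0.54   0.3691 0.2494] rot [-3.1407e+00 -2.4000e-03  3.1023e+00] w 0.0495 F [ 0.6  0.4 -0.1]
wz -0.01 dx 0.0 dy 0.03 dz 4.47
```

View pics/w2.png

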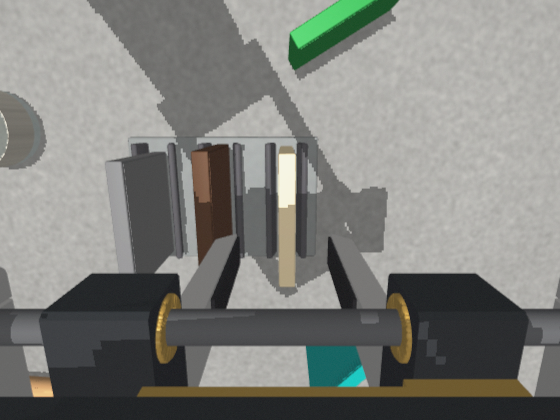

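The cream tile lies between the two fingers. Its top edge spans cols 278–296 and rows 148–287, and the dark and grey tiles are to its left, clear of the left finger.

Run:
```python
from h import *; import pickle
c=pickle.load(open("w2.pkl","rb"))
T=[ray(c,p,.1)[:2] for p in ((278.5,148),(296,148),(279,287),(296.5,287))]
q=fit2([(-.05,.006),(-.05,-.006),(.05,.006),(.05,-.006)],T);print(np.round(T,4),q.x,q.fun*1e3)
q=fit2([(-.05,-.006),(-.05,.006),(.05,-.006),(.05,.006)],T);print(q.x,q.fun*1e3)
# rack base front corners (z=.01) top: (130,137),(317,137)
for p in ((130,137),(317,137),(317,256)): print(ray(c,p,.01).round(4))
```

```text
[[0.4857 0.3674]
 [0.4862 0.3793]
 [0.589  0.3634]
 [0.5895 0.3766]] [0.53757704 0.37169657 6.25103211] [  2.0769148   11.88280366   1.23168998 -11.99855849  -1.21031841
  12.63864881  -2.09828637 -12.52289398]
[ 0.53757704  0.37169657 -0.0323313 ] [ 1.69036195 -0.10205897  1.61881697  0.00410512 -1.5974454   0.63598521
 -1.71173353 -0.53803135]
[0.476  0.2271 0.01  ]
[0.4828 0.4023 0.01  ]
[0.6019 0.4005 0.01  ]
```

>>> carry_out --deltas '[{"dx": 0.07,"dy": 0.09,"dz": 0.9,"wx": 0,"wy": 0,"wz": 0,"gripper": 120},{"dx": 0,"dy": 0,"dz": 0.9,"wx": 0,"wy": 0,"wz": 0,"gripper": 120},{"dx": 0,"dy": 0,"dz": 0.9,"wx": 0,"wy": 0,"wz": 0,"gripper": 120},{"dx": 0,"dy": 0,"dz": 0.9,"wx": 0,"wy": 0,"wz": 0,"gripper": 120},{"dx": 0,"dy": 0,"dz": 0.87,"wx": 0,"wy": 0,"wz": 0,"gripper": 120},{"dx": 0,"dy": 0,"dz": 0,"wx": 0,"wy": 0,"wz": 0,"gripper": 120},{"dx": 0,"dy": 0,"dz": 0,"wx": 0,"wy": 0,"wz": 0,"gripper": 255},{"dx": 0,"dy": 0,"dz": 0,"wx": 0,"wy": 0,"wz": 0,"gripper": 255},{"dx": 0,"dy": 0,"dz": 0,"wx": 0,"wy": 0,"wz": 0,"gripper": 255},{"dx": 0,"dy": 0,"dz": 0,"wx": 0,"wy": 0,"wz": 0,"gripper": 255},{"dx": 0,"dy": 0,"dz": 0,"wx": 0,"wy": 0,"wz": 0,"gripper": 255}]'

```text
time: 3.12
tool_pos: [0.5389, 0.3718, 0.1628]
ee_rot: [3.14, 0.002, 3.104]
wrist_force: [0.5, -0.5, 1.0]
width: 0.02
finger_force: 0.0
```

>>> carry_out --deltas '[{"dx": 0,"dy": 0,"dz": 0,"wx": 0,"wy": 0,"wz": 0,"gripper": 255},{"dx": 0,"dy": 0,"dz": 0,"wx": 0,"wy": 0,"wz": 0,"gripper": 255},{"dx": 0,"dy": 0,"dz": 0,"wx": 0,"wy": 0,"wz": 0,"gripper": 255},{"dx": 0,"dy": 0,"dz": 0,"wx": 0,"wy": 0,"wz": 0,"gripper": 255}]'

```text
time: 3.45
tool_pos: [0.5388, 0.3715, 0.1621]
ee_rot: [3.141, 0.001, 3.104]
wrist_force: [-0.3, -0.1, 3.9]
width: 0.012
finger_force: 30.0
```

>>> carry_out --deltas '[{"dx": 0,"dy": 0,"dz": -0.5,"wx": 0,"wy": 0,"wz": 0,"gripper": 255},{"dx": 0,"dy": 0,"dz": -1,"wx": 0,"wy": 0,"wz": 0,"gripper": 255},{"dx": 0,"dy": 0,"dz": -1,"wx": 0,"wy": 0,"wz": 0,"gripper": 255},{"dx": 0,"dy": 0,"dz": -1,"wx": 0,"wy": 0,"wz": 0,"gripper": 255},{"dx": 0,"dy": 0,"dz": -1,"wx": 0,"wy": 0,"wz": 0,"gripper": 255},{"dx": 0,"dy": 0,"dz": -1,"wx": 0,"wy": 0,"wz": 0,"gripper": 255},{"dx": 0,"dy": 0,"dz": -1,"wx": 0,"wy": 0,"wz": 0,"gripper": 255},{"dx": 0,"dy": 0,"dz": -1,"wx": 0,"wy": 0,"wz": 0,"gripper": 255},{"dx": 0,"dy": 0,"dz": -1,"wx": 0,"wy": 0,"wz": 0,"gripper": 255}]'

```text
time: 4.2
tool_pos: [0.5382, 0.3713, 0.3315]
ee_rot: [-3.141, -0.002, 3.104]
wrist_force: [0.7, 0.9, -1.7]
width: 0.0118
finger_force: 30.0
```

>>> carry_out --deltas '[{"dx": 0,"dy": 0,"dz": 0,"wx": 0,"wy": 0,"wz": 0.95,"gripper": 255},{"dx": 0,"dy": 0,"dz": 0,"wx": 0,"wy": 0,"wz": 0.95,"gripper": 255},{"dx": 0,"dy": 0,"dz": 0,"wx": 0,"wy": 0,"wz": 0.95,"gripper": 255},{"dx": 0,"dy": 0,"dz": 0,"wx": 0,"wy": 0,"wz": 0.95,"gripper": 255},{"dx": 0,"dy": 0,"dz": 0,"wx": 0,"wy": 0,"wz": 0.95,"gripper": 255},{"dx": 0,"dy": 0,"dz": 0,"wx": 0,"wy": 0,"wz": 0.95,"gripper": 255},{"dx": 0,"dy": 0,"dz": 0,"wx": 0,"wy": 0,"wz": 0.95,"gripper": 255},{"dx": 0,"dy": 0,"dz": 0,"wx": 0,"wy": 0,"wz": 0.95,"gripper": 255},{"dx": 0,"dy": 0,"dz": 0,"wx": 0,"wy": 0,"wz": 0.95,"gripper": 255},{"dx": 0,"dy": 0,"dz": 0,"wx": 0,"wy": 0,"wz": 0.95,"gripper": 255},{"dx": 0,"dy": 0,"dz": 0,"wx": 0,"wy": 0,"wz": 0.95,"gripper": 255},{"dx": 0,"dy": 0,"dz": 0,"wx": 0,"wy": 0,"wz": 0.95,"gripper": 255},{"dx": 0,"dy": 0,"dz": 0,"wx": 0,"wy": 0,"wz": 0.95,"gripper": 255},{"dx": 0,"dy": 0,"dz": 0,"wx": 0,"wy": 0,"wz": 0.95,"gripper": 255},{"dx": 0,"dy": 0,"dz": 0,"wx": 0,"wy": 0,"wz": 0.95,"gripper": 255},{"dx": 0,"dy": 0,"dz": 0,"wx": 0,"wy": 0,"wz": 0.95,"gripper": 255}]'

```text
time: 5.53
tool_pos: [0.5383, 0.3713, 0.3304]
ee_rot: [-3.14, 0.001, 1.274]
wrist_force: [0.1, 1.3, -2.2]
width: 0.012
finger_force: 30.0
```

Run:
```python
from h import *
rel(j2w(.074,-.0045),.33,1.2825)
```

```text
t 5.53 pos [0.5383 0.3713 0.3304] rot [-3.1400e+00  1.5000e-03  1.2741e+00] w 0.012 F [ 0.1  1.3 -2.2]
wz -0.07 dx -23.58 dy 7.28 dz 0.02
```

>>> carry_out --deltas '[{"dx": -0.5,"dy": 0.15,"dz": 0,"wx": 0,"wy": 0,"wz": -0.07,"gripper": 255},{"dx": -1,"dy": 0.31,"dz": 0,"wx": 0,"wy": 0,"wz": 0,"gripper": 255},{"dx": -1,"dy": 0.31,"dz": 0,"wx": 0,"wy": 0,"wz": 0,"gripper": 255},{"dx": -1,"dy": 0.31,"dz": 0,"wx": 0,"wy": 0,"wz": 0,"gripper": 255},{"dx": -1,"dy": 0.31,"dz": 0,"wx": 0,"wy": 0,"wz": 0,"gripper": 255},{"dx": -1,"dy": 0.31,"dz": 0,"wx": 0,"wy": 0,"wz": 0,"gripper": 255},{"dx": -1,"dy": 0.31,"dz": 0,"wx": 0,"wy": 0,"wz": 0,"gripper": 255},{"dx": -1,"dy": 0.31,"dz": 0,"wx": 0,"wy": 0,"wz": 0,"gripper": 255},{"dx": -1,"dy": 0.31,"dz": 0,"wx": 0,"wy": 0,"wz": 0,"gripper": 255},{"dx": -1,"dy": 0.31,"dz": 0,"wx": 0,"wy": 0,"wz": 0,"gripper": 255},{"dx": -1,"dy": 0.31,"dz": 0,"wx": 0,"wy": 0,"wz": 0,"gripper": 255},{"dx": -1,"dy": 0.31,"dz": 0,"wx": 0,"wy": 0,"wz": 0,"gripper": 255},{"dx": -1,"dy": 0.31,"dz": 0,"wx": 0,"wy": 0,"wz": 0,"gripper": 255},{"dx": -1,"dy": 0.31,"dz": 0,"wx": 0,"wy": 0,"wz": 0,"gripper": 255},{"dx": -1,"dy": 0.31,"dz": 0,"wx": 0,"wy": 0,"wz": 0,"gripper": 255},{"dx": -1,"dy": 0.31,"dz": 0,"wx": 0,"wy": 0,"wz": 0,"gripper": 255},{"dx": -1,"dy": 0.31,"dz": 0,"wx": 0,"wy": 0,"wz": 0,"gripper": 255},{"dx": -1,"dy": 0.31,"dz": 0,"wx": 0,"wy": 0,"wz": 0,"gripper": 255},{"dx": -1,"dy": 0.31,"dz": 0,"wx": 0,"wy": 0,"wz": 0,"gripper": 255}]'

```text
time: 7.12
tool_pos: [0.5445, -0.0174, 0.331]
ee_rot: [-3.141, 0.0, 1.291]
wrist_force: [0.2, 0.9, -3.3]
width: 0.0117
finger_force: 30.0
```

>>> carry_out --deltas '[{"dx": -1,"dy": 0.31,"dz": 0,"wx": 0,"wy": 0,"wz": 0,"gripper": 255},{"dx": -1,"dy": 0.31,"dz": 0,"wx": 0,"wy": 0,"wz": 0,"gripper": 255},{"dx": -1,"dy": 0.31,"dz": 0,"wx": 0,"wy": 0,"wz": 0,"gripper": 255},{"dx": -1,"dy": 0.31,"dz": 0,"wx": 0,"wy": 0,"wz": 0,"gripper": 255},{"dx": -1,"dy": 0.31,"dz": 0,"wx": 0,"wy": 0,"wz": 0,"gripper": 255},{"dx": 0,"dy": 0,"dz": 0,"wx": 0,"wy": 0,"wz": 0,"gripper": 255},{"dx": 0,"dy": 0,"dz": 0,"wx": 0,"wy": 0,"wz": 0,"gripper": 255}]'

```text
time: 7.7
tool_pos: [0.5465, -0.1216, 0.3308]
ee_rot: [-3.14, -0.0, 1.288]
wrist_force: [0.6, -0.0, -2.1]
width: 0.0119
finger_force: 30.0
```

Run:
```python
from h import *; import cv2
rel(j2w(.074,-.0045),.33,1.2825)
c=eyes.get_calibration("wrist"); im=eyes.snapshot("wrist")[:,:,::-1]; cv2.imwrite("pics/w3.png",cv2.resize(im,(784,588),interpolation=cv2.INTER_CUBIC))
import pickle; pickle.dump(c,open("w3.pkl","wb"))
```

```text
t 7.7 pos [ 0.5465 -0.1216  0.3308] rot [-3.1400e+00 -4.0000e-04  1.2882e+00] w 0.0119 F [ 0.6 -0.  -2.1]
wz 0.05 dx -0.06 dy -0.12 dz 0.04
```

View pics/w3.png

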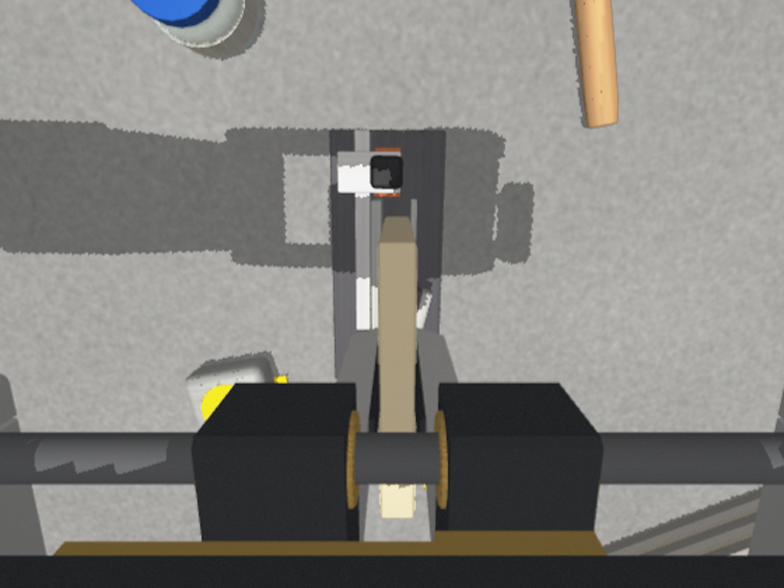

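The jig plate's far corners are at (330,130) and (446,130), the knob top is centred at (387,171), and the held tile covers cols 377–416. The slot between the back plate (col 381) and the lip (col 412) lies beneath it.

Run:
```python
from h import *; import pickle
c=pickle.load(open("w3.pkl","rb"))
def s(name,px,z):
    p=ray(c,(px[0]/1.4,px[1]/1.4),z); print(name,p.round(4),"jig mm",(w2j(p)*1e3).round(1))
s("corner(180,50)",(330,130),.012);s("corner(180,-45)",(446,130),.012)
s("edge y50",(334,370),.012);s("edge y-45",(440,330),.012)
s("knob c",(387,171),.151)
s("knob xmin",(387,188),.151);s("block xmin",(388,196),.123)
s("rail 28",(355,320),.03);s("rail16",(370,320),.03);s("lip -17",(412,215),.027)
s("tile far bottom L",(384,217),.179);s("tile far bottom R",(410,217),.179)
s("tile far top L",(377,242),.269);s("tile far top R",(416,242),.269)
```

```text
corner(180,50) [ 0.5228 -0.0072  0.012 ] jig mm [178.2  48.3]
corner(180,-45) [ 0.6131 -0.0333  0.012 ] jig mm [178.8 -45.7]
edge y50 [ 0.4614 -0.207   0.012 ] jig mm [-30.8  50.4]
edge y-45 [ 0.5646 -0.1967  0.012 ] jig mm [  8.4 -45.7]
knob c [ 0.5606 -0.0525  0.151 ] jig mm [145.5  -0.8]
knob xmin [ 0.5581 -0.0611  0.151 ] jig mm [136.5  -0.8]
block xmin [ 0.5565 -0.0664  0.123 ] jig mm [131.   -0.9]
rail 28 [ 0.4974 -0.1616  0.03  ] jig mm [23.  28.8]
rail16 [ 0.5097 -0.1651  0.03  ] jig mm [23.1 16. ]
lip -17 [ 0.5681 -0.09    0.027 ] jig mm [111.7 -18.6]
tile far bottom L [ 0.5535 -0.0735  0.179 ] jig mm [123.3   0. ]
tile far bottom R [ 0.5658 -0.0771  0.179 ] jig mm [123.4 -12.8]
tile far top L [ 0.5539 -0.0733  0.269 ] jig mm [123.7  -0.3]
tile far top R [ 0.5654 -0.0766  0.269 ] jig mm [123.7 -12.2]
```

>>> carry_out --deltas '[{"dx": 0,"dy": 0,"dz": 0.5,"wx": 0,"wy": 0,"wz": 0.05,"gripper": 255},{"dx": 0,"dy": 0,"dz": 1,"wx": 0,"wy": 0,"wz": 0,"gripper": 255},{"dx": 0,"dy": 0,"dz": 1,"wx": 0,"wy": 0,"wz": 0,"gripper": 255},{"dx": 0,"dy": 0,"dz": 1,"wx": 0,"wy": 0,"wz": 0,"gripper": 255},{"dx": 0,"dy": 0,"dz": 1,"wx": 0,"wy": 0,"wz": 0,"gripper": 255},{"dx": 0,"dy": 0,"dz": 1,"wx": 0,"wy": 0,"wz": 0,"gripper": 255},{"dx": 0,"dy": 0,"dz": 0.7,"wx": 0,"wy": 0,"wz": 0,"gripper": 255},{"dx": 0,"dy": 0,"dz": 0.7,"wx": 0,"wy": 0,"wz": 0,"gripper": 255},{"dx": 0,"dy": 0,"dz": 0.5,"wx": 0,"wy": 0,"wz": 0,"gripper": 255},{"dx": 0,"dy": 0,"dz": 0.4,"wx": 0,"wy": 0,"wz": 0,"gripper": 255},{"dx": 0,"dy": 0,"dz": 0.4,"wx": 0,"wy": 0,"wz": 0,"gripper": 255},{"dx": 0,"dy": 0,"dz": 0,"wx": 0,"wy": 0,"wz": 0,"gripper": 255},{"dx": 0,"dy": 0,"dz": 0,"wx": 0,"wy": 0,"wz": 0,"gripper": 255}]'

```text
time: 8.83
tool_pos: [0.5472, -0.1203, 0.1672]
ee_rot: [-3.141, -0.0, 1.283]
wrist_force: [0.2, -0.2, -2.4]
width: 0.0116
finger_force: 30.0
```

Not touching yet. I'll push toward the stop next.

>>> carry_out --deltas '[{"dx": -0.1,"dy": 0,"dz": 0,"wx": 0,"wy": 0,"wz": 0,"gripper": 255},{"dx": -0.1,"dy": 0,"dz": 0,"wx": 0,"wy": 0,"wz": 0,"gripper": 255},{"dx": -0.05,"dy": 0,"dz": 0,"wx": 0,"wy": 0,"wz": 0,"gripper": 255},{"dx": 0,"dy": 0,"dz": 0.1,"wx": 0,"wy": 0,"wz": 0,"gripper": 255},{"dx": 0,"dy": 0,"dz": 0,"wx": 0,"wy": 0,"wz": 0,"gripper": 255},{"dx": 0,"dy": 0,"dz": 0,"wx": 0,"wy": 0,"wz": 0,"gripper": 255}]'

```text
time: 9.33
tool_pos: [0.5457, -0.1253, 0.1652]
ee_rot: [-3.141, -0.0, 1.282]
wrist_force: [0.1, -0.1, -1.3]
width: 0.0119
finger_force: 30.0
```

>>> carry_out --deltas '[{"dx": -0.05,"dy": 0,"dz": 0,"wx": 0,"wy": 0,"wz": 0,"gripper": 255},{"dx": -0.05,"dy": 0,"dz": 0,"wx": 0,"wy": 0,"wz": 0,"gripper": 255},{"dx": 0,"dy": 0,"dz": 0,"wx": 0,"wy": 0,"wz": 0,"gripper": 255},{"dx": 0,"dy": 0,"dz": 0,"wx": 0,"wy": 0,"wz": 0,"gripper": 255}]'

```text
time: 9.67
tool_pos: [0.5454, -0.1262, 0.1654]
ee_rot: [3.142, -0.002, 1.283]
wrist_force: [0.3, 4.6, -0.9]
width: 0.0116
finger_force: 30.0
```

>>> carry_out --deltas '[{"dx": -0.02,"dy": -0.1,"dz": 0,"wx": 0,"wy": 0,"wz": 0,"gripper": 255},{"dx": 0,"dy": -0.1,"dz": 0,"wx": 0,"wy": 0,"wz": 0,"gripper": 255},{"dx": 0,"dy": -0.05,"dz": 0,"wx": 0,"wy": 0,"wz": 0,"gripper": 255},{"dx": 0,"dy": 0,"dz": 0,"wx": 0,"wy": 0,"wz": 0,"gripper": 255},{"dx": 0,"dy": 0,"dz": 0,"wx": 0,"wy": 0,"wz": 0,"gripper": 255}]'

```text
time: 10.08
tool_pos: [0.5418, -0.1252, 0.1659]
ee_rot: [3.137, -0.003, 1.283]
wrist_force: [5.0, 4.5, -2.7]
width: 0.012
finger_force: 30.0
```

>>> carry_out --deltas '[{"dx": 0,"dy": 0.04,"dz": 0.05,"wx": 0,"wy": 0,"wz": 0,"gripper": 255},{"dx": 0,"dy": 0,"dz": 0.05,"wx": 0,"wy": 0,"wz": 0,"gripper": 255},{"dx": 0,"dy": 0,"dz": 0,"wx": 0,"wy": 0,"wz": 0,"gripper": 255},{"dx": 0,"dy": 0,"dz": 0,"wx": 0,"wy": 0,"wz": 0,"gripper": 255}]'

```text
time: 10.42
tool_pos: [0.5422, -0.1253, 0.1644]
ee_rot: [3.139, -0.003, 1.283]
wrist_force: [2.5, 5.2, 0.6]
width: 0.0118
finger_force: 30.0
```

>>> carry_out --deltas '[{"dx": 0,"dy": 0,"dz": 0.05,"wx": 0,"wy": 0,"wz": 0,"gripper": 255},{"dx": 0,"dy": 0,"dz": 0,"wx": 0,"wy": 0,"wz": 0,"gripper": 255},{"dx": 0,"dy": 0,"dz": 0,"wx": 0,"wy": 0,"wz": 0,"gripper": 255}]'

```text
time: 10.67
tool_pos: [0.5422, -0.1253, 0.1643]
ee_rot: [3.138, -0.003, 1.283]
wrist_force: [0.8, 5.4, 4.2]
width: 0.0116
finger_force: 30.0
```

```bash
python3 -c "
from h import *
rel((.54,-.12),.16,1.2825); print(w2j(robot.get_obs()['tool_pos']))"
```

```text
t 10.67 pos [ 0.5422 -0.1253  0.1643] rot [ 3.1382e+00 -2.9000e-03  1.2829e+00] w 0.0116 F [0.8 5.4 4.2]
wz 0.0 dx 0.22 dy -0.18 dz 0.21
[ 0.0704854  -0.00384952]
```

>>> carry_out --deltas '[{"dx": 0.03,"dy": 0,"dz": -0.1,"wx": 0,"wy": 0,"wz": 0,"gripper": 255},{"dx": 0,"dy": -0.08,"dz": 0,"wx": 0,"wy": 0,"wz": 0,"gripper": 255},{"dx": 0,"dy": -0.05,"dz": 0,"wx": 0,"wy": 0,"wz": 0,"gripper": 255},{"dx": 0,"dy": 0,"dz": 0,"wx": 0,"wy": 0,"wz": 0,"gripper": 255},{"dx": 0,"dy": 0,"dz": 0,"wx": 0,"wy": 0,"wz": 0,"gripper": 255}]'

```text
time: 11.08
tool_pos: [0.54, -0.1245, 0.1649]
ee_rot: [3.138, -0.002, 1.283]
wrist_force: [4.3, 5.3, -1.8]
width: 0.0119
finger_force: 30.0
```

Run:
```python
from h import *; import cv2,pickle
o=robot.get_obs(); print(w2j(o['tool_pos']),o['ee_rot'],o['wrist_force'],o['wrist_torque'])
c=eyes.get_calibration("wrist"); im=eyes.snapshot("wrist")[:,:,::-1]
pickle.dump(c,open("w4.pkl","wb")); cv2.imwrite("pics/w4raw.png",im)
cv2.imwrite("pics/w4.png",cv2.resize(im[20:290,150:420],None,fx=2.2,fy=2.2,interpolation=cv2.INTER_CUBIC))
```

```text
[ 0.07057021 -0.00153582] [ 3.13766352e+00 -1.97282699e-03  1.28287320e+00] [ 4.25425821  5.2654885  -1.76131286] [ 0.91262273 -0.77410744  0.16418817]
```

View pics/w4.png

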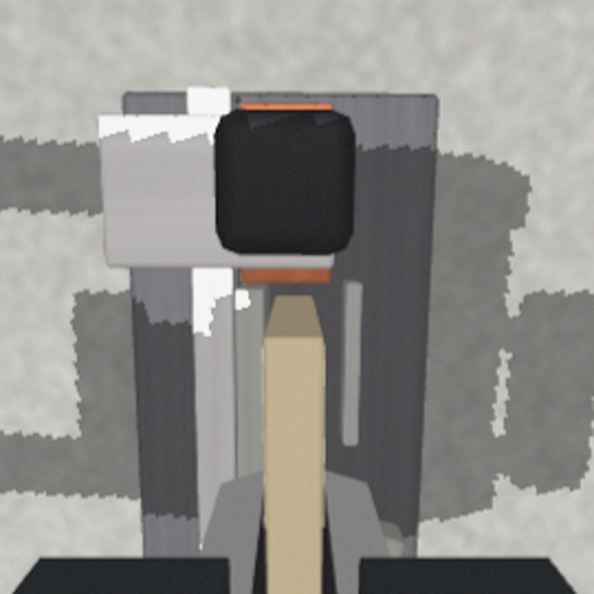

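The tile now stands next to the back plate. The plate's face edge is near crop (268,290), the tile's far bottom edge spans cols 276–314 at row 297, and its top spans cols 264–325 at row 337.

Run:
```python
from h import *; import pickle
c=pickle.load(open("w4.pkl","rb"))
def s(name,px,z):
    p=ray(c,(150+px[0]/2.2,20+px[1]/2.2),z); print(name,"jig mm",(w2j(p)*1e3).round(1))
s("plate face",(268,292),.052);s("plate back",(237,292),.052);s("plate back low",(236,470),.052)
s("tile top L",(264,337),.102);s("tile top R",(325,337),.102)
s("tile top L near",(267,590),.102);s("tile top R near",(321,590),.102)
s("tile bot L",(276,297),.012);s("lip face",(343,290),.027);s("lip face near",(343,445),.027)
s("rail L",(190,300),.03);s("corner",(123,93),.012);s("corner",(437,93),.012)
s("knob c",(285,181),.151)
```

```text
plate face jig mm [123.6   4.9]
plate back jig mm [123.6  13. ]
plate back low jig mm [74.8 14.1]
tile top L jig mm [118.8   4.2]
tile top R jig mm [118.9  -7.8]
tile top L near jig mm [64.4  4.1]
tile top R near jig mm [64.4 -7.5]
tile bot L jig mm [118.9   3.5]
lip face jig mm [122.2 -16.5]
lip face near jig mm [ 74.7 -17.3]
rail L jig mm [119.5  28.2]
corner jig mm [178.6  48.5]
corner jig mm [178.8 -44.4]
knob c jig mm [145.1  -0.2]
```

>>> carry_out --deltas '[{"dx": 0.03,"dy": -0.08,"dz": 0,"wx": 0,"wy": 0,"wz": 0,"gripper": 255},{"dx": 0,"dy": -0.08,"dz": 0,"wx": 0,"wy": 0,"wz": 0,"gripper": 255},{"dx": 0,"dy": 0,"dz": 0,"wx": 0,"wy": 0,"wz": 0,"gripper": 255},{"dx": 0,"dy": 0,"dz": 0,"wx": 0,"wy": 0,"wz": 0,"gripper": 255}]'

```text
time: 11.47
tool_pos: [0.5379, -0.1238, 0.1648]
ee_rot: [3.135, -0.001, 1.282]
wrist_force: [6.4, 2.4, -4.7]
width: 0.0117
finger_force: 30.0
```

>>> carry_out --deltas '[{"dx": 0,"dy": 0.05,"dz": 0.05,"wx": 0,"wy": 0,"wz": 0,"gripper": 255},{"dx": -0.04,"dy": 0,"dz": 0.06,"wx": 0,"wy": 0,"wz": 0,"gripper": 255},{"dx": 0,"dy": 0,"dz": 0.04,"wx": 0,"wy": 0,"wz": 0,"gripper": 255},{"dx": 0,"dy": 0,"dz": 0,"wx": 0,"wy": 0,"wz": 0,"gripper": 255},{"dx": 0,"dy": 0,"dz": 0,"wx": 0,"wy": 0,"wz": 0,"gripper": 255}]'

```text
time: 11.88
tool_pos: [0.5381, -0.1239, 0.1642]
ee_rot: [3.136, -0.002, 1.283]
wrist_force: [1.5, 7.0, 7.7]
width: 0.0119
finger_force: 30.0
```

```bash
python3 -c "
from h import *
print(w2j(robot.get_obs()['tool_pos']))"
```

```text
[0.07065089 0.00045629]
```

>>> carry_out --deltas '[{"dx": 0,"dy": 0,"dz": -0.05,"wx": 0,"wy": 0,"wz": 0,"gripper": 255},{"dx": 0,"dy": 0,"dz": 0,"wx": 0,"wy": 0,"wz": 0,"gripper": 200},{"dx": 0,"dy": 0,"dz": 0,"wx": 0,"wy": 0,"wz": 0,"gripper": 150},{"dx": 0,"dy": 0,"dz": 0,"wx": 0,"wy": 0,"wz": 0,"gripper": 120},{"dx": 0,"dy": 0,"dz": 0,"wx": 0,"wy": 0,"wz": 0,"gripper": 120},{"dx": 0,"dy": 0,"dz": 0,"wx": 0,"wy": 0,"wz": 0,"gripper": 120},{"dx": 0,"dy": 0,"dz": -0.5,"wx": 0,"wy": 0,"wz": 0,"gripper": 120},{"dx": 0,"dy": 0,"dz": -1,"wx": 0,"wy": 0,"wz": 0,"gripper": 120},{"dx": 0,"dy": 0,"dz": -1,"wx": 0,"wy": 0,"wz": 0,"gripper": 60},{"dx": 0,"dy": 0,"dz": -1,"wx": 0,"wy": 0,"wz": 0,"gripper": 0},{"dx": 0,"dy": 0,"dz": 0,"wx": 0,"wy": 0,"wz": 0,"gripper": 0}]'

```text
time: 12.8
tool_pos: [0.5384, -0.1254, 0.238]
ee_rot: [3.132, 0.001, 1.282]
wrist_force: [0.7, 0.1, 1.0]
width: 0.066
finger_force: 0.0
```

Run:
```python
from h import *
rel(j2w(-.085,0),.115,1.2825)
c=eyes.get_calibration("top")
for p in ((391,279),(420,279),(420,309),(404,274)): print((w2j(ray(c,p,.036))*1e3).round())
import cv2; im=eyes.snapshot("top"); cv2.imwrite("pics/top1.png",im[:,:,::-1])
```

```text
t 12.8 pos [ 0.5384 -0.1254  0.238 ] rot [3.1319e+00 6.0000e-04 1.2821e+00] w 0.066 F [0.7 0.1 1. ]
wz -0.0 dx -7.72 dy -0.01 dz 6.15
[-16. 117.]
[-80. 100.]
[-95. 165.]
[-42.  98.]
```

>>> carry_out --deltas '[{"dx": -0.72,"dy": 0,"dz": 0,"wx": 0,"wy": 0,"wz": 0,"gripper": 0},{"dx": -1,"dy": 0,"dz": 0,"wx": 0,"wy": 0,"wz": 0,"gripper": 0},{"dx": -1,"dy": 0,"dz": 0,"wx": 0,"wy": 0,"wz": 0,"gripper": 0},{"dx": -1,"dy": 0,"dz": 0,"wx": 0,"wy": 0,"wz": 0,"gripper": 0},{"dx": -1,"dy": 0,"dz": 0,"wx": 0,"wy": 0,"wz": 0,"gripper": 0},{"dx": -1,"dy": 0,"dz": 0,"wx": 0,"wy": 0,"wz": 0,"gripper": 0},{"dx": -1,"dy": 0,"dz": 0,"wx": 0,"wy": 0,"wz": 0,"gripper": 0},{"dx": -1,"dy": 0,"dz": 0,"wx": 0,"wy": 0,"wz": 0,"gripper": 0},{"dx": 0,"dy": 0,"dz": 0,"wx": 0,"wy": 0,"wz": 0,"gripper": 0},{"dx": 0,"dy": 0,"dz": 1,"wx": 0,"wy": 0,"wz": 0,"gripper": 0},{"dx": 0,"dy": 0,"dz": 1,"wx": 0,"wy": 0,"wz": 0,"gripper": 0}]'

```text
time: 13.77
tool_pos: [0.4928, -0.2728, 0.192]
ee_rot: [3.14, -0.0, 1.281]
wrist_force: [0.2, -0.6, -0.0]
width: 0.0943
finger_force: 0.0
```

Run:
```python
from h import *
rel(j2w(-.085,0),.115,1.2825)
import cv2,pickle; pickle.dump(eyes.get_calibration("wrist"),open("w5.pkl","wb"));im=eyes.snapshot("wrist")[:,:,::-1]; cv2.imwrite("pics/w5.png",im)
t=cv2.imread("pics/top1.png")[180:265,310:460]
cv2.imwrite("pics/m5.png",np.vstack([cv2.resize(im[:, 40:520],(560,490))[100:400],cv2.resize(t,(560,300),interpolation=cv2.INTER_CUBIC)]))
```

```text
t 13.77 pos [ 0.4928 -0.2728  0.192 ] rot [ 3.1399 -0.      1.2813] w 0.0943 F [ 0.2 -0.6 -0. ]
wz -0.01 dx 0.0 dy 0.08 dz 3.85
```

View pics/m5.png

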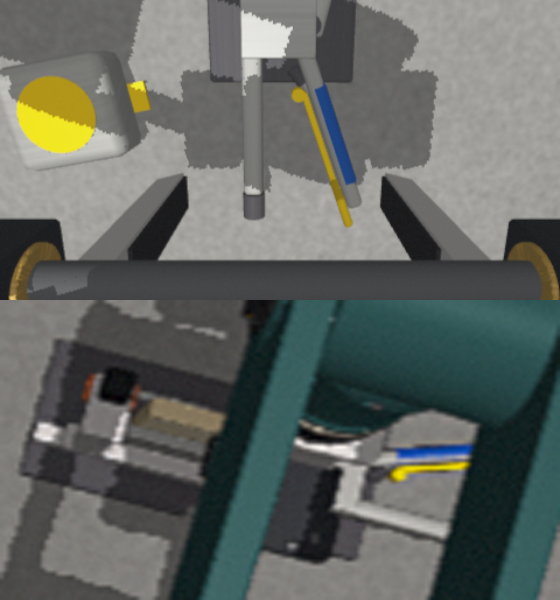

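The fingers straddle both handles: the tips are at cols 187 and 382, the fixed handle at col 253 and the moving handle at col 335. The tile stands in the slot.

>>> carry_out --deltas '[{"dx": 0,"dy": 0,"dz": 1,"wx": 0,"wy": 0,"wz": 0,"gripper": 0},{"dx": 0,"dy": 0,"dz": 1,"wx": 0,"wy": 0,"wz": 0,"gripper": 0},{"dx": 0,"dy": 0,"dz": 1,"wx": 0,"wy": 0,"wz": 0,"gripper": 0},{"dx": 0,"dy": 0,"dz": 0.85,"wx": 0,"wy": 0,"wz": 0,"gripper": 0},{"dx": 0,"dy": -0.32,"dz": 0,"wx": 0,"wy": 0,"wz": 0,"gripper": 0},{"dx": 0,"dy": 0,"dz": 0,"wx": 0,"wy": 0,"wz": 0,"gripper": 0},{"dx": 0,"dy": 0,"dz": 0,"wx": 0,"wy": 0,"wz": 0,"gripper": 0},{"dx": 0,"dy": 0,"dz": 0,"wx": 0,"wy": 0,"wz": 0,"gripper": 50},{"dx": 0,"dy": 0,"dz": 0,"wx": 0,"wy": 0,"wz": 0,"gripper": 80},{"dx": 0,"dy": 0,"dz": 0,"wx": 0,"wy": 0,"wz": 0,"gripper": 110},{"dx": 0,"dy": 0,"dz": 0,"wx": 0,"wy": 0,"wz": 0,"gripper": 130},{"dx": 0,"dy": 0,"dz": 0,"wx": 0,"wy": 0,"wz": 0,"gripper": 130}]'

```text
time: 14.82
tool_pos: [0.4892, -0.273, 0.1177]
ee_rot: [3.132, 0.004, 1.282]
wrist_force: [8.6, -5.2, -4.7]
width: 0.0638
finger_force: 4.3
```

>>> carry_out --deltas '[{"dx": 0,"dy": 0,"dz": 0,"wx": 0,"wy": 0,"wz": 0,"gripper": 140},{"dx": 0,"dy": 0,"dz": 0,"wx": 0,"wy": 0,"wz": 0,"gripper": 150},{"dx": 0,"dy": 0,"dz": 0,"wx": 0,"wy": 0,"wz": 0,"gripper": 160},{"dx": 0,"dy": 0,"dz": 0,"wx": 0,"wy": 0,"wz": 0,"gripper": 160},{"dx": 0,"dy": 0,"dz": 0,"wx": 0,"wy": 0,"wz": 0,"gripper": 160}]'

```text
time: 15.23
tool_pos: [0.4856, -0.2713, 0.1167]
ee_rot: [-3.14, 0.001, 1.282]
wrist_force: [-3.0, -0.5, 2.3]
width: 0.0355
finger_force: 1.5
```

>>> carry_out --deltas '[{"dx": 0,"dy": 0,"dz": 0,"wx": 0,"wy": 0,"wz": 0,"gripper": 180},{"dx": 0,"dy": 0,"dz": 0,"wx": 0,"wy": 0,"wz": 0,"gripper": 180},{"dx": 0,"dy": 0,"dz": 0,"wx": 0,"wy": 0,"wz": 0,"gripper": 180},{"dx": 0,"dy": 0,"dz": 0,"wx": 0,"wy": 0,"wz": 0,"gripper": 180}]'

```text
time: 15.57
tool_pos: [0.4841, -0.2707, 0.1164]
ee_rot: [-3.136, 0.001, 1.281]
wrist_force: [-8.7, 0.2, 8.3]
width: 0.0312
finger_force: 30.1
```

>>> carry_out --deltas '[{"dx": 0,"dy": 0,"dz": 0,"wx": 0,"wy": 0,"wz": 0,"gripper": 140},{"dx": 0,"dy": 0,"dz": 0,"wx": 0,"wy": 0,"wz": 0,"gripper": 80},{"dx": 0,"dy": 0,"dz": 0,"wx": 0,"wy": 0,"wz": 0,"gripper": 40},{"dx": 0,"dy": 0,"dz": 0,"wx": 0,"wy": 0,"wz": 0,"gripper": 40},{"dx": 0,"dy": 0,"dz": -0.5,"wx": 0,"wy": 0,"wz": 0,"gripper": 40},{"dx": 0,"dy": 0,"dz": -1,"wx": 0,"wy": 0,"wz": 0,"gripper": 40},{"dx": 0,"dy": 0,"dz": -1,"wx": 0,"wy": 0,"wz": 0,"gripper": 40},{"dx": 0,"dy": 0,"dz": -1,"wx": 0,"wy": 0,"wz": 0,"gripper": 40},{"dx": 0,"dy": 0,"dz": -1,"wx": 0,"wy": 0,"wz": 0,"gripper": 40},{"dx": 0,"dy": 0,"dz": -1,"wx": 0,"wy": 0,"wz": 0,"gripper": 200},{"dx": 0,"dy": 0,"dz": 0,"wx": 0,"wy": 0,"wz": 0,"gripper": 255}]'

```text
time: 16.48
tool_pos: [0.4883, -0.2718, 0.231]
ee_rot: [3.132, 0.003, 1.282]
wrist_force: [0.3, -0.4, 0.8]
width: 0.0691
finger_force: 0.0
```

Run:
```python
from h import *
import cv2
im=eyes.snapshot("wrist"); c=eyes.get_calibration("wrist")
cv2.imwrite("pics/w6.png",im[:,:,::-1])
h=cv2.cvtColor(im,cv2.COLOR_RGB2HSV)
for n,lo,hi,z in (("blue",(105,150,50),(125,255,255),.044),("yellow",(22,150,80),(32,255,255),.05)):
    m=cv2.inRange(h,lo,hi); k,l,s,_=cv2.connectedComponentsWithStats(m)
    for i in range(1,k):
        if s[i,4]>100:
            ys,xs=np.where(l==i); P=np.array([w2j(ray(c,p,z))*1e3 for p in zip(xs,ys)])
            v=np.polyfit(P[:,0],P[:,1],1); print(n,s[i],P.min(0).round(),P.max(0).round(),"slope",v.round(3))
rel(j2w(.10,0),.26,1.2825)
```

```text
blue [290 159  10  75 581] [-105.   -7.] [-43.   0.] slope [-0.013 -4.015]
yellow [  89  146   58   57 2585] [-77. 113.] [-33. 157.] slope [1.00000e-03 1.34906e+02]
yellow [168 151  18  23 275] [-54.  82.] [-37.  94.] slope [ 0.134 94.062]
yellow [274 154  12 108 561] [-127.    5.] [-39.  13.] slope [0.013 8.48 ]
t 16.53 pos [ 0.4876 -0.2714  0.2285] rot [3.1354e+00 1.8000e-03 1.2825e+00] w 0.0654 F [ 0.8 -0.2  0. ]
wz -0.0 dx 9.26 dy 0.35 dz -1.58
```

>>> carry_out --deltas '[{"dx": 0,"dy": 0,"dz": -1,"wx": 0,"wy": 0,"wz": 0,"gripper": 120},{"dx": 0.54,"dy": 0.37,"dz": -0.6,"wx": 0,"wy": 0,"wz": 0,"gripper": 120},{"dx": 1,"dy": 0,"dz": 0,"wx": 0,"wy": 0,"wz": 0,"gripper": 120},{"dx": 1,"dy": 0,"dz": 0,"wx": 0,"wy": 0,"wz": 0,"gripper": 120},{"dx": 1,"dy": 0,"dz": 0,"wx": 0,"wy": 0,"wz": 0,"gripper": 120},{"dx": 1,"dy": 0,"dz": 0,"wx": 0,"wy": 0,"wz": 0,"gripper": 120},{"dx": 1,"dy": 0,"dz": 0,"wx": 0,"wy": 0,"wz": 0,"gripper": 120},{"dx": 1,"dy": 0,"dz": 0,"wx": 0,"wy": 0,"wz": 0,"gripper": 120},{"dx": 1,"dy": 0,"dz": 0,"wx": 0,"wy": 0,"wz": 0,"gripper": 120},{"dx": 1,"dy": 0,"dz": 0,"wx": 0,"wy": 0,"wz": 0,"gripper": 120},{"dx": 1,"dy": 0,"dz": 0,"wx": 0,"wy": 0,"wz": 0,"gripper": 120},{"dx": 1,"dy": 0,"dz": 0,"wx": 0,"wy": 0,"wz": 0,"gripper": 120},{"dx": 1,"dy": 0,"dz": 0,"wx": 0,"wy": 0,"wz": 0,"gripper": 120},{"dx": 0,"dy": 0,"dz": 0,"wx": 0,"wy": 0,"wz": 0,"gripper": 120},{"dx": 0,"dy": 0,"dz": 0,"wx": 0,"wy": 0,"wz": 0,"gripper": 120}]'

```text
time: 17.78
tool_pos: [0.5589, -0.0509, 0.2555]
ee_rot: [-3.139, 0.001, 1.284]
wrist_force: [0.2, 0.3, 0.2]
width: 0.0497
finger_force: 0.0
```

Run:
```python
from h import *
rel(j2w(.1455,-.0005),.224,1.2825)
```

```text
t 17.78 pos [ 0.5589 -0.0509  0.2555] rot [-3.1388e+00  6.0000e-04  1.2842e+00] w 0.0497 F [0.2 0.3 0.2]
wz 0.01 dx -0.05 dy 0.09 dz 1.58
```

>>> carry_out --deltas '[{"dx": -0.05,"dy": 0.09,"dz": 0.8,"wx": 0,"wy": 0,"wz": 0,"gripper": 120},{"dx": 0,"dy": 0,"dz": 0.75,"wx": 0,"wy": 0,"wz": 0,"gripper": 120},{"dx": 0,"dy": 0,"dz": 0,"wx": 0,"wy": 0,"wz": 0,"gripper": 140},{"dx": 0,"dy": 0,"dz": 0,"wx": 0,"wy": 0,"wz": 0,"gripper": 190},{"dx": 0,"dy": 0,"dz": 0,"wx": 0,"wy": 0,"wz": 0,"gripper": 230},{"dx": 0,"dy": 0,"dz": 0,"wx": 0,"wy": 0,"wz": 0,"gripper": 230},{"dx": 0,"dy": 0,"dz": 0,"wx": 0,"wy": 0,"wz": 0,"gripper": 230},{"dx": 0,"dy": 0,"dz": 0,"wx": 0,"wy": 0,"wz": 0,"gripper": 230},{"dx": 0,"dy": 0,"dz": 0,"wx": 0,"wy": 0,"wz": 0,"gripper": 230}]'

```text
time: 18.53
tool_pos: [0.5601, -0.0532, 0.2274]
ee_rot: [-3.141, 0.0, 1.282]
wrist_force: [-5.0, -0.9, 5.4]
width: 0.0178
finger_force: 30.0
```

>>> carry_out --deltas '[{"dx": -0.3,"dy": -0.04,"dz": -0.1,"wx": 0,"wy": 0,"wz": 0,"gripper": 230},{"dx": -0.5,"dy": 0,"dz": 0,"wx": 0,"wy": 0,"wz": 0,"gripper": 230},{"dx": -0.5,"dy": 0,"dz": 0,"wx": 0,"wy": 0,"wz": 0,"gripper": 230},{"dx": -0.5,"dy": 0,"dz": 0,"wx": 0,"wy": 0,"wz": 0,"gripper": 230},{"dx": -0.5,"dy": 0,"dz": 0,"wx": 0,"wy": 0,"wz": 0,"gripper": 230},{"dx": -0.5,"dy": 0,"dz": 0,"wx": 0,"wy": 0,"wz": 0,"gripper": 230},{"dx": -0.5,"dy": 0,"dz": 0,"wx": 0,"wy": 0,"wz": 0,"gripper": 230},{"dx": -0.5,"dy": 0,"dz": 0,"wx": 0,"wy": 0,"wz": 0,"gripper": 230},{"dx": -0.5,"dy": 0,"dz": 0,"wx": 0,"wy": 0,"wz": 0,"gripper": 230},{"dx": -0.5,"dy": 0,"dz": 0,"wx": 0,"wy": 0,"wz": 0,"gripper": 230},{"dx": -0.5,"dy": 0,"dz": 0,"wx": 0,"wy": 0,"wz": 0,"gripper": 230},{"dx": 0,"dy": 0,"dz": 0,"wx": 0,"wy": 0,"wz": 0,"gripper": 230}]'

```text
time: 19.53
tool_pos: [0.5287, -0.1569, 0.2274]
ee_rot: [-3.14, 0.002, 1.28]
wrist_force: [1.2, -2.5, -10.7]
width: 0.0174
finger_force: 30.0
```

```bash
python3 -c "
from h import *
rel(j2w(.035,-.0005),.2274,1.2825)"
```

```text
t 19.53 pos [ 0.5287 -0.1569  0.2274] rot [-3.14e+00  2.30e-03  1.28e+00] w 0.0174 F [  1.2  -2.5 -10.7]
wz -0.02 dx -0.07 dy 0.03 dz 0.0
```

>>> carry_out --deltas '[{"dx": -0.1,"dy": 0,"dz": 0.08,"wx": 0,"wy": 0,"wz": 0,"gripper": 230},{"dx": -0.1,"dy": 0,"dz": 0,"wx": 0,"wy": 0,"wz": 0,"gripper": 230},{"dx": 0,"dy": 0,"dz": 0,"wx": 0,"wy": 0,"wz": 0,"gripper": 230},{"dx": 0,"dy": 0,"dz": 0,"wx": 0,"wy": 0,"wz": 0,"gripper": 230}]'

```text
time: 19.87
tool_pos: [0.5282, -0.1584, 0.2274]
ee_rot: [-3.141, 0.001, 1.282]
wrist_force: [-4.2, -0.2, -1.5]
width: 0.0178
finger_force: 30.0
```

>>> carry_out --deltas '[{"dx": -0.1,"dy": 0,"dz": 0,"wx": 0,"wy": 0,"wz": 0,"gripper": 230},{"dx": -0.1,"dy": 0,"dz": 0,"wx": 0,"wy": 0,"wz": 0,"gripper": 230},{"dx": 0,"dy": 0,"dz": 0,"wx": 0,"wy": 0,"wz": 0,"gripper": 230},{"dx": 0,"dy": 0,"dz": 0,"wx": 0,"wy": 0,"wz": 0,"gripper": 230}]'

```text
time: 20.2
tool_pos: [0.5279, -0.1596, 0.2274]
ee_rot: [-3.141, -0.006, 1.284]
wrist_force: [-1.1, 8.9, 0.5]
width: 0.0175
finger_force: 30.0
```

>>> carry_out --deltas '[{"dx": -0.1,"dy": 0,"dz": 0,"wx": 0,"wy": 0,"wz": 0,"gripper": 230},{"dx": 0,"dy": 0,"dz": 0,"wx": 0,"wy": 0,"wz": 0,"gripper": 230},{"dx": 0.3,"dy": 0,"dz": 0,"wx": 0,"wy": 0,"wz": 0,"gripper": 230},{"dx": 0.5,"dy": 0,"dz": 0,"wx": 0,"wy": 0,"wz": 0,"gripper": 230},{"dx": 0.5,"dy": 0,"dz": 0,"wx": 0,"wy": 0,"wz": 0,"gripper": 230},{"dx": 0.5,"dy": 0,"dz": 0,"wx": 0,"wy": 0,"wz": 0,"gripper": 230},{"dx": 0.5,"dy": 0,"dz": 0,"wx": 0,"wy": 0,"wz": 0,"gripper": 230},{"dx": 0.5,"dy": 0,"dz": 0,"wx": 0,"wy": 0,"wz": 0,"gripper": 230},{"dx": 0.5,"dy": 0,"dz": 0,"wx": 0,"wy": 0,"wz": 0,"gripper": 230},{"dx": 0.5,"dy": 0,"dz": 0,"wx": 0,"wy": 0,"wz": 0,"gripper": 230},{"dx": 0.5,"dy": 0,"dz": 0,"wx": 0,"wy": 0,"wz": 0,"gripper": 230},{"dx": 0.5,"dy": 0,"dz": 0,"wx": 0,"wy": 0,"wz": 0,"gripper": 230},{"dx": 0.5,"dy": 0,"dz": 0,"wx": 0,"wy": 0,"wz": 0,"gripper": 230},{"dx": 0.5,"dy": 0,"dz": 0,"wx": 0,"wy": 0,"wz": 0,"gripper": 230},{"dx": 0.5,"dy": 0,"dz": 0,"wx": 0,"wy": 0,"wz": 0,"gripper": 230},{"dx": 0.1,"dy": 0,"dz": 0,"wx": 0,"wy": 0,"wz": 0,"gripper": 230},{"dx": 0,"dy": 0,"dz": 0,"wx": 0,"wy": 0,"wz": 0,"gripper": 230}]'

```text
time: 21.62
tool_pos: [0.5639, -0.0398, 0.2274]
ee_rot: [3.141, -0.002, 1.284]
wrist_force: [-4.6, 2.2, 2.9]
width: 0.018
finger_force: 30.0
```

```bash
python3 -c "
from h import *
rel(j2w(.160,-.0005),.2274,1.2825)"
```

```text
t 21.62 pos [ 0.5639 -0.0398  0.2274] rot [ 3.1405e+00 -2.3000e-03  1.2838e+00] w 0.018 F [-4.6  2.2  2.9]
wz 0.01 dx 0.07 dy 0.01 dz -0.0
```

>>> carry_out --deltas '[{"dx": 0.1,"dy": 0,"dz": 0,"wx": 0,"wy": 0,"wz": 0,"gripper": 230},{"dx": 0.1,"dy": 0,"dz": 0,"wx": 0,"wy": 0,"wz": 0,"gripper": 230},{"dx": 0.05,"dy": 0,"dz": 0,"wx": 0,"wy": 0,"wz": 0,"gripper": 230},{"dx": 0,"dy": 0,"dz": 0,"wx": 0,"wy": 0,"wz": 0,"gripper": 230},{"dx": 0,"dy": 0,"dz": 0,"wx": 0,"wy": 0,"wz": 0,"gripper": 230}]'

```text
time: 22.03
tool_pos: [0.5642, -0.0389, 0.2273]
ee_rot: [3.141, 0.005, 1.28]
wrist_force: [-8.2, -3.9, 5.0]
width: 0.0175
finger_force: 30.0
```

>>> carry_out --deltas '[{"dx": 0.1,"dy": 0,"dz": 0,"wx": 0,"wy": 0,"wz": 0,"gripper": 230},{"dx": 0,"dy": 0,"dz": 0,"wx": 0,"wy": 0,"wz": 0,"gripper": 230},{"dx": 0,"dy": 0,"dz": 0,"wx": 0,"wy": 0,"wz": 0,"gripper": 230}]'

```text
time: 22.28
tool_pos: [0.5644, -0.0385, 0.2274]
ee_rot: [3.141, 0.008, 1.279]
wrist_force: [-8.3, -8.8, 5.3]
width: 0.0177
finger_force: 30.0
```

>>> carry_out --deltas '[{"dx": -0.08,"dy": 0,"dz": 0,"wx": 0,"wy": 0,"wz": 0,"gripper": 190},{"dx": 0,"dy": 0,"dz": 0,"wx": 0,"wy": 0,"wz": 0,"gripper": 150},{"dx": 0,"dy": 0,"dz": 0,"wx": 0,"wy": 0,"wz": 0,"gripper": 120},{"dx": 0,"dy": 0,"dz": 0,"wx": 0,"wy": 0,"wz": 0,"gripper": 120},{"dx": 0,"dy": 0,"dz": -0.5,"wx": 0,"wy": 0,"wz": 0,"gripper": 120},{"dx": 0,"dy": 0,"dz": -1,"wx": 0,"wy": 0,"wz": 0,"gripper": 120},{"dx": 0,"dy": 0,"dz": -1,"wx": 0,"wy": 0,"wz": 0,"gripper": 255},{"dx": 0,"dy": 0,"dz": 0,"wx": 0,"wy": 0,"wz": 0,"gripper": 255},{"dx": 0,"dy": 0,"dz": 0,"wx": 0,"wy": 0,"wz": 0,"gripper": 255}]'

```text
time: 23.03
tool_pos: [0.5657, -0.0362, 0.2786]
ee_rot: [3.137, -0.001, 1.283]
wrist_force: [-0.3, 0.1, -0.8]
width: 0.0329
finger_force: 0.0
```

Run:
```python
from h import *
import cv2
im=eyes.snapshot("wrist"); c=eyes.get_calibration("wrist")
cv2.imwrite("pics/w7.png",im[:,:,::-1])
# knob check: dark blob, top camera
cv2.imwrite("pics/top2.png",eyes.snapshot("top")[:,:,::-1])
g=im.max(2); m=cv2.inRange(g,0,45); k,l,s,ct=cv2.connectedComponentsWithStats(m)
for i in range(1,k):
    if s[i,4]>200: print(s[i],(w2j(ray(c,ct[i],.151))*1e3).round(1))
rel(j2w(-.110,.032),.152,1.2825)
```

```text
[269 215  26  33 815] [164.    0.8]
[234 237  20  72 641] [130.7  25.5]
[313 237  20  72 633] [130.4 -26.1]
[  86  274  131  112 4673] [110.7  82.1]
[ 350  274  132  112 4651] [111.4 -83.3]
[    0   397   560    23 12462] [25.1  2.2]
t 23.13 pos [ 0.5647 -0.0361  0.2757] rot [-3.1405  0.      1.2824] w 0.0251 F [ 0.3  0.  -0.4]
wz -0.0 dx -13.62 dy -1.6 dz 6.19
```

>>> carry_out --deltas '[{"dx": -0.62,"dy": -0.1,"dz": 0,"wx": 0,"wy": 0,"wz": 0,"gripper": 255},{"dx": -1,"dy": -0.1,"dz": 0,"wx": 0,"wy": 0,"wz": 0,"gripper": 255},{"dx": -1,"dy": -0.1,"dz": 0,"wx": 0,"wy": 0,"wz": 0,"gripper": 255},{"dx": -1,"dy": -0.1,"dz": 0,"wx": 0,"wy": 0,"wz": 0,"gripper": 255},{"dx": -1,"dy": -0.1,"dz": 0,"wx": 0,"wy": 0,"wz": 0,"gripper": 255},{"dx": -1,"dy": -0.1,"dz": 0,"wx": 0,"wy": 0,"wz": 0,"gripper": 255},{"dx": -1,"dy": -0.1,"dz": 0,"wx": 0,"wy": 0,"wz": 0,"gripper": 255},{"dx": -1,"dy": -0.1,"dz": 0,"wx": 0,"wy": 0,"wz": 0,"gripper": 255},{"dx": -1,"dy": -0.1,"dz": 0,"wx": 0,"wy": 0,"wz": 0,"gripper": 255},{"dx": -1,"dy": -0.15,"dz": 0,"wx": 0,"wy": 0,"wz": 0,"gripper": 255},{"dx": -1,"dy": -0.15,"dz": 0,"wx": 0,"wy": 0,"wz": 0,"gripper": 255},{"dx": -1,"dy": -0.15,"dz": 0,"wx": 0,"wy": 0,"wz": 0,"gripper": 255},{"dx": -1,"dy": -0.15,"dz": 0,"wx": 0,"wy": 0,"wz": 0,"gripper": 255},{"dx": -1,"dy": -0.1,"dz": 0,"wx": 0,"wy": 0,"wz": 0,"gripper": 255},{"dx": 0,"dy": 0,"dz": 1,"wx": 0,"wy": 0,"wz": 0,"gripper": 255},{"dx": 0,"dy": 0,"dz": 0.5,"wx": 0,"wy": 0,"wz": 0,"gripper": 255},{"dx": 0,"dy": 0,"dz": 0,"wx": 0,"wy": 0,"wz": 0,"gripper": 255}]'

```text
time: 24.55
tool_pos: [0.4547, -0.2877, 0.2423]
ee_rot: [-3.134, -0.003, 1.281]
wrist_force: [-0.8, 0.8, -0.6]
width: 0.0007
finger_force: 0.0
```

Run:
```python
from h import *
rel(j2w(-.110,.032),.152,1.2825)
import cv2
im=eyes.snapshot("top"); c=eyes.get_calibration("top"); cv2.imwrite("pics/top3.png",im[:,:,::-1])
im=eyes.snapshot("scene"); c=eyes.get_calibration("scene"); cv2.imwrite("pics/scene3.png",im[:,:,::-1])
h=cv2.cvtColor(im,cv2.COLOR_RGB2HSV); m=cv2.inRange(h,(22,150,80),(32,255,255)); k,l,s,ct=cv2.connectedComponentsWithStats(m)
for i in range(1,k):
    if s[i,4]>8: print(s[i],ct[i].round(1),(w2j(ray(c,ct[i],.06))*1e3).round(1))
```

```text
t 24.55 pos [ 0.4547 -0.2877  0.2423] rot [-3.1338 -0.0032  1.2813] w 0.0007 F [-0.8  0.8 -0.6]
wz -0.01 dx 0.0 dy 0.09 dz 4.51
[250 125  15  11 131] [257.1 130.3] [-41.3 130.7]
[208 129  16  25  57] [213.9 141.2] [-79.1   1.8]
[245 142   7   5  18] [248.1 144.3] [-10.3  78.2]
```

>>> carry_out --deltas '[{"dx": 0,"dy": 0,"dz": 0.9,"wx": 0,"wy": 0,"wz": 0,"gripper": 255},{"dx": 0,"dy": 0,"dz": 0.9,"wx": 0,"wy": 0,"wz": 0,"gripper": 255},{"dx": 0,"dy": 0,"dz": 0.9,"wx": 0,"wy": 0,"wz": 0,"gripper": 255},{"dx": 0,"dy": 0,"dz": 0.9,"wx": 0,"wy": 0,"wz": 0,"gripper": 255},{"dx": 0,"dy": 0,"dz": 0.9,"wx": 0,"wy": 0,"wz": 0,"gripper": 255},{"dx": 0,"dy": 0,"dz": 0,"wx": 0,"wy": 0,"wz": 0,"gripper": 255},{"dx": 0,"dy": 0,"dz": 0,"wx": 0,"wy": 0,"wz": 0,"gripper": 255},{"dx": 0,"dy": 0.3,"dz": 0,"wx": 0,"wy": 0,"wz": 0,"gripper": 255},{"dx": 0,"dy": 0.3,"dz": 0,"wx": 0,"wy": 0,"wz": 0,"gripper": 255},{"dx": 0,"dy": 0.2,"dz": 0,"wx": 0,"wy": 0,"wz": 0,"gripper": 255},{"dx": 0,"dy": 0,"dz": 0,"wx": 0,"wy": 0,"wz": 0,"gripper": 255}]'

```text
time: 25.57
tool_pos: [0.4731, -0.2934, 0.158]
ee_rot: [3.14, 0.001, 1.283]
wrist_force: [-2.4, 0.4, 0.3]
width: 0.0004
finger_force: 0.7
```

>>> carry_out --deltas '[{"dx": 0,"dy": 0.2,"dz": 0.15,"wx": 0,"wy": 0,"wz": 0,"gripper": 255},{"dx": 0,"dy": 0.2,"dz": 0,"wx": 0,"wy": 0,"wz": 0,"gripper": 255},{"dx": 0,"dy": 0.2,"dz": 0,"wx": 0,"wy": 0,"wz": 0,"gripper": 255},{"dx": 0,"dy": 0.2,"dz": 0,"wx": 0,"wy": 0,"wz": 0,"gripper": 255},{"dx": 0,"dy": 0.2,"dz": 0,"wx": 0,"wy": 0,"wz": 0,"gripper": 255},{"dx": 0,"dy": 0.2,"dz": 0,"wx": 0,"wy": 0,"wz": 0,"gripper": 255},{"dx": 0,"dy": 0,"dz": 0,"wx": 0,"wy": 0,"wz": 0,"gripper": 255}]'

```text
time: 26.15
tool_pos: [0.4961, -0.3001, 0.1537]
ee_rot: [3.14, 0.0, 1.282]
wrist_force: [0.5, 0.7, -0.4]
width: 0.0007
finger_force: 0.0
```

```bash
cat > chk.py <<'E'
from h import *
import cv2
def handle(n):
    c=eyes.get_calibration(n); im=eyes.snapshot(n)
    h=cv2.cvtColor(im,cv2.COLOR_RGB2HSV); m=cv2.inRange(h,(108,150,50),(125,255,255))
    k,l,s,_=cv2.connectedComponentsWithStats(m)
    for i in range(1,k):
        ys,xs=np.where(l==i)
        if len(xs)>15:
            P=np.array([w2j(ray(c,p,.042))*1e3 for p in zip(xs,ys)])
            if abs(P[:,1]).max()<60: print(n,len(xs),P.mean(0).round(1),np.polyfit(P[:,0],P[:,1],1).round(3))
E
python3 - <<'E'
from chk import *
handle("wrist");handle("scene");handle("top")
rel(j2w(-.110,.0),.152,1.2825)
E
```

```text
wrist 1227 [-68.9 -29.7] [ 0.343 -6.056]
scene 36 [-73.8 -32.3] [ 0.335 -7.582]
top 66 [-68.6 -31.7] [ 0.342 -8.234]
t 26.3 pos [ 0.4952 -0.2997  0.1536] rot [ 3.1413 -0.      1.2822] w 0.0007 F [-0.6 -0.4 -0.4]
wz -0.0 dx 0.01 dy -0.42 dz 0.08
```

>>> carry_out --deltas '[{"dx": 0,"dy": 0,"dz": -1,"wx": 0,"wy": 0,"wz": 0,"gripper": 255},{"dx": 0,"dy": 0,"dz": -1,"wx": 0,"wy": 0,"wz": 0,"gripper": 120},{"dx": 0,"dy": 0,"dz": -1,"wx": 0,"wy": 0,"wz": 0,"gripper": 120},{"dx": 0,"dy": 0,"dz": -1,"wx": 0,"wy": 0,"wz": 0,"gripper": 120},{"dx": 0.5,"dy": -0.44,"dz": 0,"wx": 0,"wy": 0,"wz": 0,"gripper": 120},{"dx": 1,"dy": 0,"dz": 0,"wx": 0,"wy": 0,"wz": 0,"gripper": 120},{"dx": 1,"dy": 0,"dz": 0,"wx": 0,"wy": 0,"wz": 0,"gripper": 120},{"dx": 1,"dy": 0,"dz": 0,"wx": 0,"wy": 0,"wz": 0,"gripper": 120},{"dx": 1,"dy": 0,"dz": 0,"wx": 0,"wy": 0,"wz": 0,"gripper": 120},{"dx": 1,"dy": 0,"dz": 0,"wx": 0,"wy": 0,"wz": 0,"gripper": 120},{"dx": 1,"dy": 0,"dz": 0,"wx": 0,"wy": 0,"wz": 0,"gripper": 120},{"dx": 1,"dy": 0,"dz": 0,"wx": 0,"wy": 0,"wz": 0,"gripper": 120},{"dx": 1,"dy": 0,"dz": 0,"wx": 0,"wy": 0,"wz": 0,"gripper": 120},{"dx": 0.5,"dy": 0,"dz": 0,"wx": 0,"wy": 0,"wz": 0,"gripper": 120},{"dx": 0,"dy": 0,"dz": 0,"wx": 0,"wy": 0,"wz": 0,"gripper": 120}]'

```text
time: 27.55
tool_pos: [0.5381, -0.1229, 0.2338]
ee_rot: [3.141, -0.001, 1.285]
wrist_force: [-0.1, -0.3, 0.5]
width: 0.0499
finger_force: 0.0
```

Run:
```python
from chk import *
rel(j2w(.0705,.0004),.1642,1.2825)
im=eyes.snapshot("wrist"); c=eyes.get_calibration("wrist"); cv2.imwrite("pics/w8.png",cv2.resize(im[:,:,::-1],(784,588)))
# cream mask
h=cv2.cvtColor(im,cv2.COLOR_RGB2HSV); m=cv2.inRange(h,(15,45,90),(28,140,255)); m[300:]=0; m[:, :200]=0; m[:,360:]=0
k,l,s,ct=cv2.connectedComponentsWithStats(m)
i=1+np.argmax(s[1:,4]); x,y,w,hh,_=s[i]; print(s[i])
for r in range(y+2,y+hh,15):
    q=np.where(l[r]==i)[0]
    if len(q): print(r,q.min(),q.max(),[(w2j(ray(c,(u,r),.102))*1e3).round(1) for u in (q.min()-.5,q.max()+.5)])
```

```text
t 27.55 pos [ 0.5381 -0.1229  0.2338] rot [ 3.1413e+00 -6.0000e-04  1.2850e+00] w 0.0499 F [-0.1 -0.3  0.5]
wz 0.02 dx -0.05 dy 0.02 dz 3.48
[ 276  149   19  140 2267]
151 278 291 [array([122.7,   4.5]), array([122.7,  -4.3])]
166 276 294 [array([113.2,   5.8]), array([113.2,  -6.2])]
181 276 294 [array([103.6,   5.9]), array([103.6,  -6.3])]
196 276 293 [array([93.7,  5.9]), array([93.8, -5.8])]
211 276 293 [array([83.7,  5.9]), array([83.7, -5.9])]
226 276 293 [array([73.4,  6. ]), array([73.4, -6. ])]
241 276 293 [array([62.9,  6. ]), array([62.9, -6.1])]
256 276 293 [array([52.1,  6. ]), array([52.1, -6.2])]
271 276 292 [array([41.1,  6.1]), array([41.1, -5.6])]
286 292 292 [array([29.8, -5. ]), array([29.8, -5.7])]
```

>>> carry_out --deltas '[{"dx": -0.05,"dy": 0.02,"dz": 0.9,"wx": 0,"wy": 0,"wz": 0.02,"gripper": 120},{"dx": 0,"dy": 0,"dz": 0.9,"wx": 0,"wy": 0,"wz": 0,"gripper": 120},{"dx": 0,"dy": 0,"dz": 0.9,"wx": 0,"wy": 0,"wz": 0,"gripper": 120},{"dx": 0,"dy": 0,"dz": 0.78,"wx": 0,"wy": 0,"wz": 0,"gripper": 120},{"dx": 0,"dy": 0,"dz": 0,"wx": 0,"wy": 0,"wz": 0,"gripper": 120},{"dx": 0,"dy": 0,"dz": 0,"wx": 0,"wy": 0,"wz": 0,"gripper": 120},{"dx": 0,"dy": 0,"dz": 0,"wx": 0,"wy": 0,"wz": 0,"gripper": 255},{"dx": 0,"dy": 0,"dz": 0,"wx": 0,"wy": 0,"wz": 0,"gripper": 255},{"dx": 0,"dy": 0,"dz": 0,"wx": 0,"wy": 0,"wz": 0,"gripper": 255},{"dx": 0,"dy": 0,"dz": 0,"wx": 0,"wy": 0,"wz": 0,"gripper": 255},{"dx": 0,"dy": 0,"dz": 0,"wx": 0,"wy": 0,"wz": 0,"gripper": 255},{"dx": 0,"dy": 0,"dz": 0,"wx": 0,"wy": 0,"wz": 0,"gripper": 255},{"dx": 0,"dy": 0,"dz": 0,"wx": 0,"wy": 0,"wz": 0,"gripper": 255},{"dx": 0,"dy": 0,"dz": 0,"wx": 0,"wy": 0,"wz": 0,"gripper": 255}]'

```text
time: 28.77
tool_pos: [0.538, -0.1256, 0.1644]
ee_rot: [3.141, -0.0, 1.28]
wrist_force: [0.2, 0.4, 2.3]
width: 0.012
finger_force: 30.0
```

>>> carry_out --deltas '[{"dx": 0.03,"dy": 0.05,"dz": -0.3,"wx": 0,"wy": 0,"wz": 0,"gripper": 255},{"dx": 0,"dy": 0,"dz": -0.7,"wx": 0,"wy": 0,"wz": 0,"gripper": 255},{"dx": 0,"dy": 0,"dz": -1,"wx": 0,"wy": 0,"wz": 0,"gripper": 255},{"dx": 0,"dy": 0,"dz": -1,"wx": 0,"wy": 0,"wz": 0,"gripper": 255},{"dx": 0,"dy": 0,"dz": -1,"wx": 0,"wy": 0,"wz": 0,"gripper": 255},{"dx": 0,"dy": 0,"dz": -1,"wx": 0,"wy": 0,"wz": 0,"gripper": 255},{"dx": 0,"dy": 0,"dz": -1,"wx": 0,"wy": 0,"wz": 0,"gripper": 255},{"dx": 0,"dy": 0,"dz": -1,"wx": 0,"wy": 0,"wz": 0,"gripper": 255},{"dx": 0,"dy": 0,"dz": -1,"wx": 0,"wy": 0,"wz": 0,"gripper": 255},{"dx": 0,"dy": 0,"dz": -0.5,"wx": 0,"wy": 0,"wz": 0,"gripper": 255}]'

```text
time: 29.6
tool_pos: [0.5393, -0.1254, 0.3367]
ee_rot: [3.139, -0.0, 1.28]
wrist_force: [0.9, -0.3, -1.7]
width: 0.0118
finger_force: 30.0
```

>>> carry_out --deltas '[{"dx": 0,"dy": 0,"dz": 0,"wx": 0,"wy": 0,"wz": -0.95,"gripper": 255},{"dx": 0,"dy": 0,"dz": 0,"wx": 0,"wy": 0,"wz": -0.95,"gripper": 255},{"dx": 0,"dy": 0,"dz": 0,"wx": 0,"wy": 0,"wz": -0.95,"gripper": 255},{"dx": 0,"dy": 0,"dz": 0,"wx": 0,"wy": 0,"wz": -0.95,"gripper": 255},{"dx": 0,"dy": 0,"dz": 0,"wx": 0,"wy": 0,"wz": -0.95,"gripper": 255},{"dx": 0,"dy": 0,"dz": 0,"wx": 0,"wy": 0,"wz": -0.95,"gripper": 255},{"dx": 0,"dy": 0,"dz": 0,"wx": 0,"wy": 0,"wz": -0.95,"gripper": 255},{"dx": 0,"dy": 0,"dz": 0,"wx": 0,"wy": 0,"wz": -0.95,"gripper": 255},{"dx": 0,"dy": 0,"dz": 0,"wx": 0,"wy": 0,"wz": -0.95,"gripper": 255},{"dx": 0,"dy": 0,"dz": 0,"wx": 0,"wy": 0,"wz": -0.95,"gripper": 255},{"dx": 0,"dy": 0,"dz": 0,"wx": 0,"wy": 0,"wz": -0.95,"gripper": 255},{"dx": 0,"dy": 0,"dz": 0,"wx": 0,"wy": 0,"wz": -0.95,"gripper": 255},{"dx": 0,"dy": 0,"dz": 0,"wx": 0,"wy": 0,"wz": -0.95,"gripper": 255},{"dx": 0,"dy": 0,"dz": 0,"wx": 0,"wy": 0,"wz": -0.95,"gripper": 255},{"dx": 0,"dy": 0,"dz": 0,"wx": 0,"wy": 0,"wz": -0.95,"gripper": 255},{"dx": 0,"dy": 0,"dz": 0,"wx": 0,"wy": 0,"wz": -0.95,"gripper": 255}]'

```text
time: 30.93
tool_pos: [0.5388, -0.1252, 0.3329]
ee_rot: [3.141, -0.002, 3.11]
wrist_force: [0.2, 0.2, -2.8]
width: 0.0115
finger_force: 30.0
```

Run:
```python
from h import *
rel((.5390,.3710),.335,3.104)
```

```text
t 30.93 pos [ 0.5388 -0.1252  0.3329] rot [ 3.1408e+00 -2.3000e-03  3.1096e+00] w 0.0115 F [ 0.2  0.2 -2.8]
wz 0.05 dx 0.92 dy 24.79 dz -0.1
```

>>> carry_out --deltas '[{"dx": 0.04,"dy": 0.79,"dz": 0,"wx": 0,"wy": 0,"wz": 0.05,"gripper": 255},{"dx": 0.04,"dy": 1,"dz": 0,"wx": 0,"wy": 0,"wz": 0,"gripper": 255},{"dx": 0.04,"dy": 1,"dz": 0,"wx": 0,"wy": 0,"wz": 0,"gripper": 255},{"dx": 0.04,"dy": 1,"dz": 0,"wx": 0,"wy": 0,"wz": 0,"gripper": 255},{"dx": 0.04,"dy": 1,"dz": 0,"wx": 0,"wy": 0,"wz": 0,"gripper": 255},{"dx": 0.04,"dy": 1,"dz": 0,"wx": 0,"wy": 0,"wz": 0,"gripper": 255},{"dx": 0.04,"dy": 1,"dz": 0,"wx": 0,"wy": 0,"wz": 0,"gripper": 255},{"dx": 0.04,"dy": 1,"dz": 0,"wx": 0,"wy": 0,"wz": 0,"gripper": 255},{"dx": 0.04,"dy": 1,"dz": 0,"wx": 0,"wy": 0,"wz": 0,"gripper": 255},{"dx": 0.04,"dy": 1,"dz": 0,"wx": 0,"wy": 0,"wz": 0,"gripper": 255},{"dx": 0.04,"dy": 1,"dz": 0,"wx": 0,"wy": 0,"wz": 0,"gripper": 255},{"dx": 0.04,"dy": 1,"dz": 0,"wx": 0,"wy": 0,"wz": 0,"gripper": 255},{"dx": 0.04,"dy": 1,"dz": 0,"wx": 0,"wy": 0,"wz": 0,"gripper": 255},{"dx": 0.04,"dy": 1,"dz": 0,"wx": 0,"wy": 0,"wz": 0,"gripper": 255},{"dx": 0.04,"dy": 1,"dz": 0,"wx": 0,"wy": 0,"wz": 0,"gripper": 255},{"dx": 0.04,"dy": 1,"dz": 0,"wx": 0,"wy": 0,"wz": 0,"gripper": 255},{"dx": 0.04,"dy": 1,"dz": 0,"wx": 0,"wy": 0,"wz": 0,"gripper": 255},{"dx": 0.04,"dy": 1,"dz": 0,"wx": 0,"wy": 0,"wz": 0,"gripper": 255},{"dx": 0.04,"dy": 1,"dz": 0,"wx": 0,"wy": 0,"wz": 0,"gripper": 255},{"dx": 0.04,"dy": 1,"dz": 0,"wx": 0,"wy": 0,"wz": 0,"gripper": 255}]'

```text
time: 32.6
tool_pos: [0.5399, 0.2717, 0.3329]
ee_rot: [-3.141, -0.002, 3.098]
wrist_force: [-0.6, 0.8, -2.9]
width: 0.0122
finger_force: 30.0
```

>>> carry_out --deltas '[{"dx": 0.04,"dy": 1,"dz": 0,"wx": 0,"wy": 0,"wz": 0,"gripper": 255},{"dx": 0.04,"dy": 1,"dz": 0,"wx": 0,"wy": 0,"wz": 0,"gripper": 255},{"dx": 0.04,"dy": 1,"dz": 0,"wx": 0,"wy": 0,"wz": 0,"gripper": 255},{"dx": 0,"dy": 1,"dz": 0,"wx": 0,"wy": 0,"wz": 0,"gripper": 255},{"dx": 0,"dy": 1,"dz": 0,"wx": 0,"wy": 0,"wz": 0,"gripper": 255},{"dx": 0,"dy": 0,"dz": 1,"wx": 0,"wy": 0,"wz": 0,"gripper": 255},{"dx": 0,"dy": 0,"dz": 1,"wx": 0,"wy": 0,"wz": 0,"gripper": 255},{"dx": 0,"dy": 0,"dz": 0,"wx": 0,"wy": 0,"wz": 0,"gripper": 255},{"dx": 0,"dy": 0,"dz": 0,"wx": 0,"wy": 0,"wz": 0,"gripper": 255}]'

```text
time: 33.35
tool_pos: [0.5415, 0.3705, 0.2913]
ee_rot: [-3.138, -0.005, 3.098]
wrist_force: [0.7, 0.3, -1.9]
width: 0.0118
finger_force: 30.0
```

Run:
```python
from h import *; import cv2,pickle
rel((.5390,.3712),.1624,3.104)
pickle.dump(eyes.get_calibration("wrist"),open("w9.pkl","wb")); im=eyes.snapshot("wrist")[:,:,::-1]; cv2.imwrite("pics/w9raw.png",im)
a=cv2.imread("pics/w2.png")[120:300,180:380]; b=im[120:300,180:380]
f=lambda u:cv2.resize(u,None,fx=2.9,fy=2.9,interpolation=cv2.INTER_CUBIC)
# top: fresh view; bottom: rack before pick
out=np.hstack([f(b)[:, 100:490],f(a)[:,100:490]]); print(out.shape); cv2.imwrite("pics/w9.png",out)
```

```text
t 33.35 pos [0.5415 0.3705 0.2913] rot [-3.1385 -0.0051  3.098 ] w 0.0118 F [ 0.7  0.3 -1.9]
wz -0.05 dx 0.13 dy 0.03 dz 6.44
(522, 780, 3)
```

View pics/w9.png

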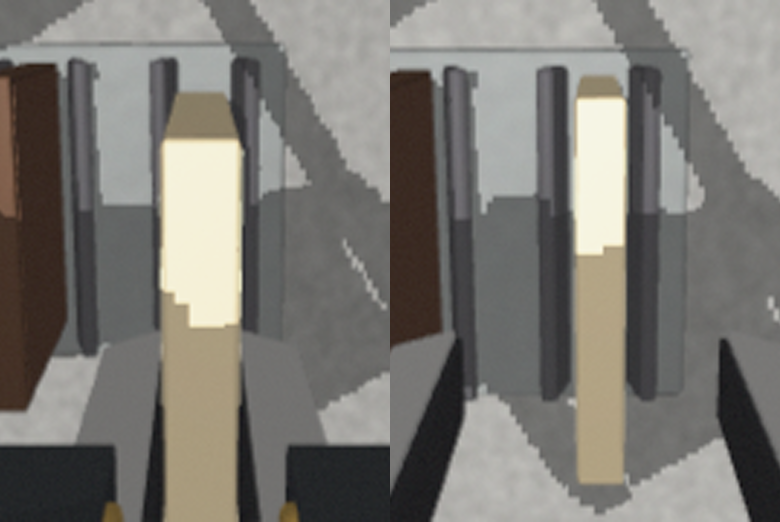

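The rack slot's bars sit at cols 150–177 and 232–260 near row 65 of the left half. The held tile's lower far edge spans cols 178–225 at row 93, so it is over the empty slot, with the dark tile to the left.

Run:
```python
from h import *; import pickle
for f,off,L in (("w9.pkl",0,dict(bl=(150,70,.03),bli=(177,70,.03),bri=(232,70,.03),br=(260,70,.03),tileL=(178,93,.139),tileR=(225,93,.139),tTL=(162,140,.229),tTR=(242,140,.229),tTLn=(163,515,.229),tTRn=(239,515,.229))),
            ("w2.pkl",390,dict(bl=(537,70,.03),bli=(568,70,.03),bri=(629,70,.03),br=(660,70,.03),bl2=(541,390,.03),bli2=(569,390,.03),bri2=(630,390,.03),br2=(657,390,.03),tL=(575,97,.1),tR=(626,97,.1),tLn=(577,484,.1),tRn=(625,484,.1)))):
    c=pickle.load(open(f,"rb"))
    for k,(u,v,z) in L.items(): print(f,k,ray(c,(180+(u-off+100)/2.9,120+v/2.9),z)[:2].round(4))
```

```text
w9.pkl bl [0.4894 0.3543]
w9.pkl bli [0.4898 0.3637]
w9.pkl bri [0.4907 0.3827]
w9.pkl br [0.4911 0.3924]
w9.pkl tileL [0.4897 0.3667]
w9.pkl tileR [0.4902 0.3779]
w9.pkl tTL [0.4898 0.3666]
w9.pkl tTR [0.4903 0.3784]
w9.pkl tTLn [0.551  0.3636]
w9.pkl tTRn [0.5515 0.3759]
w2.pkl bl [0.4865 0.3546]
w2.pkl bli [0.4868 0.364 ]
w2.pkl bri [0.4876 0.3826]
w2.pkl br [0.4879 0.392 ]
w2.pkl bl2 [0.5904 0.3505]
w2.pkl bli2 [0.5907 0.3598]
w2.pkl bri2 [0.5915 0.3799]
w2.pkl br2 [0.5918 0.3888]
w2.pkl tL [0.4894 0.3671]
w2.pkl tR [0.4898 0.3791]
w2.pkl tLn [0.5889 0.3634]
w2.pkl tRn [0.5893 0.3759]
```

>>> carry_out --deltas '[{"dx": 0.1,"dy": 0.05,"dz": 0,"wx": 0,"wy": 0,"wz": -0.08,"gripper": 255},{"dx": 0,"dy": 0,"dz": 1,"wx": 0,"wy": 0,"wz": 0,"gripper": 255},{"dx": 0,"dy": 0,"dz": 1,"wx": 0,"wy": 0,"wz": 0,"gripper": 255},{"dx": 0,"dy": 0,"dz": 1,"wx": 0,"wy": 0,"wz": 0,"gripper": 255},{"dx": 0,"dy": 0,"dz": 1,"wx": 0,"wy": 0,"wz": 0,"gripper": 255},{"dx": 0,"dy": 0,"dz": 0,"wx": 0,"wy": 0,"wz": 0,"gripper": 255},{"dx": 0,"dy": 0,"dz": 0,"wx": 0,"wy": 0,"wz": 0,"gripper": 255}]'

```text
time: 33.98
tool_pos: [0.5402, 0.3716, 0.2142]
ee_rot: [-3.141, -0.001, 3.107]
wrist_force: [0.4, -0.4, -1.6]
width: 0.0117
finger_force: 30.0
```

Run:
```python
from h import *
rel((.5395,.3715),.1624,3.1075)
```

```text
t 33.98 pos [0.5402 0.3716 0.2142] rot [-3.1412e+00 -9.0000e-04  3.1073e+00] w 0.0117 F [ 0.4 -0.4 -1.6]
wz -0.0 dx 0.03 dy -0.01 dz 2.59
```

>>> carry_out --deltas '[{"dx": 0.02,"dy": 0,"dz": 0.6,"wx": 0,"wy": 0,"wz": 0,"gripper": 255},{"dx": 0,"dy": 0,"dz": 0.5,"wx": 0,"wy": 0,"wz": 0,"gripper": 255},{"dx": 0,"dy": 0,"dz": 0.5,"wx": 0,"wy": 0,"wz": 0,"gripper": 255},{"dx": 0,"dy": 0,"dz": 0.4,"wx": 0,"wy": 0,"wz": 0,"gripper": 255},{"dx": 0,"dy": 0,"dz": 0.3,"wx": 0,"wy": 0,"wz": 0,"gripper": 255},{"dx": 0,"dy": 0,"dz": 0.2,"wx": 0,"wy": 0,"wz": 0,"gripper": 255},{"dx": 0,"dy": 0,"dz": 0,"wx": 0,"wy": 0,"wz": 0,"gripper": 255},{"dx": 0,"dy": 0,"dz": 0,"wx": 0,"wy": 0,"wz": 0,"gripper": 255}]'

```text
time: 34.65
tool_pos: [0.54, 0.3719, 0.1642]
ee_rot: [3.141, 0.0, 3.107]
wrist_force: [0.4, -0.4, -1.1]
width: 0.0116
finger_force: 30.0
```

>>> carry_out --deltas '[{"dx": 0,"dy": -0.02,"dz": 0.08,"wx": 0,"wy": 0,"wz": 0,"gripper": 255},{"dx": 0,"dy": 0,"dz": 0.06,"wx": 0,"wy": 0,"wz": 0,"gripper": 255},{"dx": 0,"dy": 0,"dz": 0,"wx": 0,"wy": 0,"wz": 0,"gripper": 255},{"dx": 0,"dy": 0,"dz": 0,"wx": 0,"wy": 0,"wz": 0,"gripper": 255}]'

```text
time: 34.98
tool_pos: [0.5403, 0.3716, 0.1625]
ee_rot: [3.141, 0.002, 3.107]
wrist_force: [-0.5, 0.3, 2.0]
width: 0.0118
finger_force: 30.0
```

Touching down. I'll release and back off.

>>> carry_out --deltas '[{"dx": 0,"dy": 0,"dz": 0.02,"wx": 0,"wy": 0,"wz": 0,"gripper": 255},{"dx": 0,"dy": 0,"dz": 0,"wx": 0,"wy": 0,"wz": 0,"gripper": 210},{"dx": 0,"dy": 0,"dz": 0,"wx": 0,"wy": 0,"wz": 0,"gripper": 190},{"dx": 0,"dy": 0,"dz": 0,"wx": 0,"wy": 0,"wz": 0,"gripper": 150},{"dx": 0,"dy": 0,"dz": 0,"wx": 0,"wy": 0,"wz": 0,"gripper": 120},{"dx": 0,"dy": 0,"dz": 0,"wx": 0,"wy": 0,"wz": 0,"gripper": 120},{"dx": 0,"dy": 0,"dz": 0,"wx": 0,"wy": 0,"wz": 0,"gripper": 120},{"dx": 0,"dy": 0,"dz": -0.5,"wx": 0,"wy": 0,"wz": 0,"gripper": 120},{"dx": 0,"dy": 0,"dz": -1,"wx": 0,"wy": 0,"wz": 0,"gripper": 120},{"dx": 0,"dy": 0,"dz": -1,"wx": 0,"wy": 0,"wz": 0,"gripper": 120},{"dx": 0,"dy": 0,"dz": -1,"wx": 0,"wy": 0,"wz": 0,"gripper": 120},{"dx": 0,"dy": 0,"dz": -1,"wx": 0,"wy": 0,"wz": 0,"gripper": 120},{"dx": 0,"dy": 0,"dz": 0,"wx": 0,"wy": 0,"wz": 0,"gripper": 120},{"dx": 0,"dy": 0,"dz": 0,"wx": 0,"wy": 0,"wz": 0,"gripper": 120}]'

```text
time: 36.15
tool_pos: [0.5404, 0.3718, 0.2531]
ee_rot: [3.139, 0.004, 3.107]
wrist_force: [0.2, 0.2, 0.1]
width: 0.0496
finger_force: 0.0
```

Run:
```python
from chk import *
rel((.54,.3715),.25,3.1075); handle("top"); handle("scene")
im=eyes.snapshot("wrist"); c=eyes.get_calibration("wrist"); cv2.imwrite("pics/w10.png",im[:,:,::-1])
h=cv2.cvtColor(im,cv2.COLOR_RGB2HSV); m=cv2.inRange(h,(15,40,90),(32,140,255)); m[300:]=0; m[:, :230]=0; m[:,340:]=0
k,l,s,ct=cv2.connectedComponentsWithStats(m); print(s[1:])
q=np.where(m.any(1))[0]
for r in range(q.min()+12,q.max(),25):
    u=np.where(m[r])[0]; print(r,[ray(c,(v,r),.1)[:2].round(4) for v in (u.min()-.5,u.max()+.5)])
# knob in top vs parked prediction; compare before/after tops
ct=eyes.get_calibration("top"); t=eyes.snapshot("top"); cv2.imwrite("pics/top9.png",t[:,:,::-1])
a=cv2.imread("pics/top0.png"); d=cv2.absdiff(a,t[:,:,::-1]).max(2)>60
k,l,s,cc=cv2.connectedComponentsWithStats(d.astype(np.uint8)); print([(x[:5].tolist()) for x in s[1:] if x[4]>12])
m=(t.max(2)<40).astype(np.uint8); k,l,s,cc=cv2.connectedComponentsWithStats(m)
for i in range(1,k):
    p=w2j(ray(ct,cc[i],.151))*1e3
    if s[i,4]>10 and abs(p[1])<25 and 0<p[0]<200: print("knob",p.round(1),s[i])
```

```text
t 36.15 pos [0.5404 0.3718 0.2531] rot [3.1392 0.0037 3.1074] w 0.0496 F [0.2 0.2 0.1]
wz -0.0 dx 0.02 dy -0.02 dz 0.16
top 64 [-68.4 -31.7] [ 0.341 -8.413]
scene 47 [-71.2 -31.3] [ 0.336 -7.369]
[[ 276  146   18   52  160]
 [ 276  169   17  118 1423]]
158 [array([0.4916, 0.3668]), array([0.4916, 0.3675])]
183 [array([0.5089, 0.3661]), array([0.5093, 0.3779])]
208 [array([0.5268, 0.3654]), array([0.5272, 0.3775])]
233 [array([0.5453, 0.3647]), array([0.5457, 0.377 ])]
258 [array([0.5646, 0.364 ]), array([0.565 , 0.3764])]
283 [array([0.5846, 0.3632]), array([0.585 , 0.3751])]
[[102, 152, 4, 6, 13], [50, 154, 17, 11, 35], [99, 158, 52, 85, 1148], [14, 161, 218, 236, 13044], [320, 199, 17, 22, 133], [331, 202, 15, 22, 122], [45, 340, 72, 58, 2517], [112, 340, 34, 54, 588], [0, 371, 84, 49, 2323], [124, 402, 44, 18, 400], [309, 409, 26, 5, 69], [269, 414, 11, 6, 26]]
knob [162.1  -0.4] [330 197  10  10  34]
knob [69.5 -0.5] [375 210   6   6  11]
```

```bash
python3 -c "
from bench import robot
print(robot.close_job())"
```

```text
the job is handed in; nothing more can be done
None
```

I did every step in the order asked and handed the job in at about 36 s: the cream tile is back upright in its rack slot, the pliers are open, and the rubbing block is at its parked end. The hand-in returned no verdict.

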